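Fetch the lock cylinder from behind the tin and the jar

TASK

I need the brass lock cylinder that lies on the wooden spares board behind the small metal tin and the jar. First move the tin and the jar onto the black rubber mat and stand them there, without moving the cylinder yet; then lay the cylinder flat on the middle of the round cork pad, gently and without dropping it, while both stay on the mat; finally put the tin and the jar back exactly where each of them stood. Keep the tin and the jar upright all the time and leave the tape roll and the marker alone.

Things in the scene. Friction and masses are not known exactly. Their poses are not given: they have to be found in the camera images.
- board: Fixed pale wooden spares board, 84 x 91 mm (x by y), 4 mm thick: things on it stand 4 mm above the desk. Origin: centre of its underside; +y to its back. Two rails 6 mm thick, up to 18 mm above the desk, along y from -1.5 to +44.5 mm at x = +-39 mm (72 mm clear between); open at the back. The front part is a plain apron for tin and jar. Place and yaw (+-0.17) vary.
- lock: Brass lock cylinder lying on its side, 60 mm long, 33 mm across, 17 mm high, 130 g, lengthwise along the board's x between the rails, near x = 0, y = +17.5 mm of the board. Origin: centre of its underside; its length runs at +0.175 rad (10 deg) from its own x axis. Rails leave 6 mm at its ends; the tin stands about 6 mm in front. Pinch it across its 33 mm, along the board's y.
- tin: Small round closed metal tin with a slip lid, straight sides, 34 mm across, 52 mm tall, about 70 g. Origin: centre of its underside; z up. Stands on the board's apron near y = -22.5 mm, x = +20 or -20 mm of the board (side varies), about 9 mm from the jar; pinch it along the board's y, fingertips above rails and cylinder.
- jar: Small round grey jar, 28 mm across, 70 mm tall, about 50 g, with a black screw cap as wide as its body (from 54 mm up). Origin: centre of its underside; z up. Stands on the board's apron near y = -22.5 mm, x = -20 or +20 mm of the board (beside the tin); pinch it along the board's y, fingertips above rails and cylinder.
- mat: Fixed flat black rubber mat, 44 x 114 mm (x by y), 3 mm thick: the side area, with room for the tin and the jar one beside the other along its y axis. Origin: centre of its underside; z up. Place and yaw (+-0.1) vary; board, mat and pad change places with each other.
- pad: Fixed round cork pad, 60 mm across, flat top 4 mm above the desk, no rim. Origin: centre of its underside; z up. Place varies.
- tape: Bystander: black roll of tape, 62 mm across, 19 mm high, loose, lying behind the machine. Origin: centre of its underside.
- pen: Bystander: black and white marker pen, 135 mm long, 16 mm thick, loose, lying behind the work. Origin: centre of its underside.

How it is judged:
By the outcome, as a careful person would: the job done as asked, in the order asked, and still so for the second after the job is handed in, with the robot touching nothing.
It also fails if it takes over 112 s, if anything falls off the work surface, if the arm or the gripper's body presses on something with over 40 N, if the wrist force passes 120 N, or if a joint passes its speed limit or range.

ROBOT

A 6-joint arm with a two-finger parallel gripper is mounted at the origin on a cart in front of the work surface, level with it; the furniture and walls round the work are solid. World frame = base frame: x ahead of the robot, y to its left, z up, the work surface at z = 0. Lengths are in m, angles in rad, forces in N, time in s.
With the tool pointing down it reaches from about 0.275 to 0.775 m from the base axis. Payload 14.6 kg.
Tool frame: the origin (TCP) lies on the centre line of the jaws, within the pads' length; the fingertips stand 17 mm ahead of it and the grasp point (between the pads) lies 2 mm behind it; z points along the fingers, y is the direction in which the jaws open and shut (so a half turn about z gives the same grasp; the last joint's range is limited). The gripper opens to 85 mm and grips with 20 to 120 N. Pads are 22 mm wide; open, the fingers measure 114 mm over their backs; the gripper's body (76 mm by 85 mm) begins 54 mm behind the grasp point. The pads swing forward as they close: fully open they stand 13 mm farther back than shut.
Start: joints at [1.141, 0.263, -0.048, 1.259, 0, 1.415], TCP at [0.142, 0.505, 0.211] pointing down, gripper open.
Joint ranges: [-2.65, 2.65], [-0.89, 1.7], [-1.18, 1.37], [-2.13, 2.11], [-1.35, 1.29], [-3.14, 3.14]. Speed limits (rad/s): [1.89, 1.89, 2.57, 2.79, 3.14, 3.14].

INTERFACE

Orientations are given as a rotation vector (axis times angle).
In Python, from workcell import * gives the robot as it stands.
- The arm moves only by the tool send_rows, never from a script. Its arguments are lists of equal length, an entry for each row: "delta_pos": the shift along the tool's x, y, z in m, a list of three; "twist": the turn, a rotation vector about the tool's x, y, z in rad, a list of three; "claw": the finger opening in m, from 0 to 0.0854. A call has 1 to 8 rows; each row is the pose to reach, as a shift and turn from the pose measured when the call began, along the tool's axes at that moment; what a row does not reach only later rows make up. A row lasts 1/12 s, in which the tool goes at most 41.7 mm and 7.16 degrees, less where a joint would pass 70% of its speed; a pose out of reach is approached as far as the arm can. A call with a gripper value outside its range is refused whole. The fingers move at their own pace and stop on an object; "newtons" is the grip in N (left out, the last holds). Time passes only in rows, so rows that repeat a pose let the fingers close. It gives the time, the measured TCP pose, the force and the opening at its end, in the units of the state.
- state(): the state, without advancing time (a new reading comes with each control period).
- snapshot(name): name is "scene" or "top" or "wrist"; returns (picture, depth): 384x512x3 uint8, blue, green, red; 384x512 float32, m along the optical axis (not along the pixel's ray), 0 where there is no reading.
- get_calibration(name): a dict with "K" (3x3 intrinsics, pixels), "D" ([k1, k2, p1, p2, k3] as OpenCV has them; the pictures are not rectified), "rvec" (rotation vector, rad) and "tvec" (3), from world to camera coordinates, as OpenCV has them; the wrist camera has in their place "mount" (4x4, takes a point from camera to tool coordinates, whose origin is the TCP and whose axes are the flange's). Camera axes: x right, y down, z forward; pixel columns grow to the right and rows downward; lengths in m; the calibration is good to about 2 mm. A picture is of the moment at which its call begins: read the wrist's pose just before it. get_calibration takes no time and is no camera call.
- hand_in(): hands the job in, once; it reports no verdict.
The state is a dict: "clock": time; "qpos": joint angles; "qvel": joint speeds; "tau": joint torques, N m; "ee_pos": TCP position; "ee_rot": TCP orientation; "wrist_force": force on the tool from outside, world axes, zero at the start; "ft_torque": the same for the moment, N m; "grip_width": finger opening in m.
Only numpy, scipy, OpenCV 4.12 (cv2) and the standard library are available. Lean on these libraries where they do the work, as an engineer would, in place of code of your own. Each camera call takes 0.05 s, during which the arm holds its last target.

## Working session

There is one attempt and no reset: what is moved stays moved. The work goes in short steps, Python scripts to look and compute and a tool call to move; the robot and the scene stay as the last step left them, time stands still between calls to the robot, and variables do not carry over. Pictures are saved under pics/ and viewed, and the job is handed in when it is done.

Besides the shell and the picture viewer there is one more tool, called after ">>>" as a command line: name --argument value ..., lists and objects as JSON in quotes. send_rows: Moves the arm, as the interface text tells. Its arguments: {"type":"object","properties":{"delta_pos":{"type":"array"},"twist":{"type":"array"},"claw":{"type":"array"},"newtons":{"type":"number"}},"required":["delta_pos","twist","claw"]}

```bash
ls; mkdir -p pics; python3 - <<'E'
from workcell import *
import cv2,numpy as np
print(state())
for n in ["scene","top","wrist"]:
    c=get_calibration(n); print(n,c)
    im,d=snapshot(n); cv2.imwrite(f"pics/{n}0.png",im); np.save(f"pics/{n}0.npy",d)
E
```

```text
pics
{'clock': 0.0, 'qpos': array([ 1.14070397e+00,  2.63502801e-01, -4.89577024e-02,  1.25939987e+00,
       -1.96022731e-05,  1.41550759e+00]), 'qvel': array([ 1.03685159e-03,  3.74981115e-05,  1.50907398e-04,  8.77243274e-04,
        1.19667403e-03, -2.31722075e-04]), 'tau': array([-3.84663135e-04, -6.37627888e+01,  3.84569192e+01,  1.37698324e-02,
       -8.77326192e-05, -5.66136364e-06]), 'ee_pos': array([0.14233787, 0.50501589, 0.21072792]), 'ee_rot': array([-4.30264020e-01, -3.11169788e+00,  1.60905847e-03]), 'wrist_force': array([-0.44054576,  0.78484115, -1.17580407]), 'ft_torque': array([0.01140073, 0.00359995, 0.00800082]), 'grip_width': 0.08567619040677205}
scene {'K': array([[410.32963304,   0.        , 258.7873802 ],
       [  0.        , 410.32963304, 192.94913074],
       [  0.        ,   0.        ,   1.        ]]), 'D': array([-0.11708183,  0.        ,  0.        ,  0.        ,  0.        ]), 'rvec': array([ 0.71098723, -2.71076498,  0.96495482]), 'tvec': array([0.58373395, 0.07299127, 0.82218402])}
top {'K': array([[390.53369517,   0.        , 254.46038805],
      
[... 177 characters left out ...]
': array([ 2.15715286, -2.20144173,  0.06521018]), 'tvec': array([0.26144692, 0.56533809, 0.84805857])}
wrist {'K': array([[328.19806179,   0.        , 262.17346685],
       [  0.        , 328.19806179, 198.64876048],
       [  0.        ,   0.        ,   1.        ]]), 'D': array([-0.04611158,  0.        ,  0.        ,  0.        ,  0.        ]), 'mount': array([[ 9.46787270e-05, -9.59874024e-01, -2.80431541e-01,
         7.03170327e-02],
       [ 9.99999995e-01,  8.18424416e-05,  5.74838791e-05,
         3.02935212e-04],
       [-3.22260803e-05, -2.80431545e-01,  9.59874027e-01,
        -1.62604522e-01],
       [ 0.00000000e+00,  0.00000000e+00,  0.00000000e+00,
         1.00000000e+00]])}
```

View pics/scene0.png

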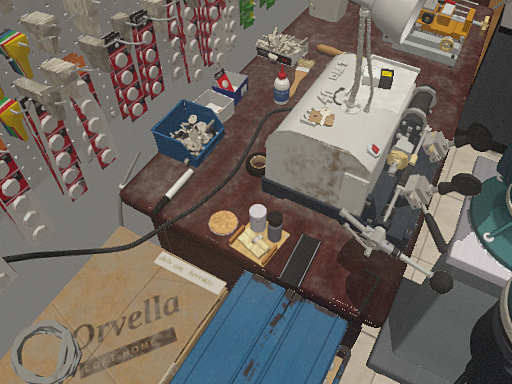

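View pics/top0.png

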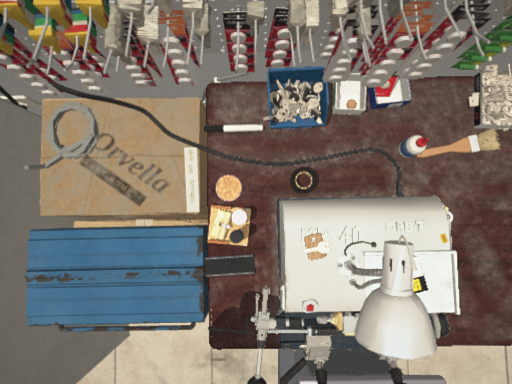

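View pics/wrist0.png

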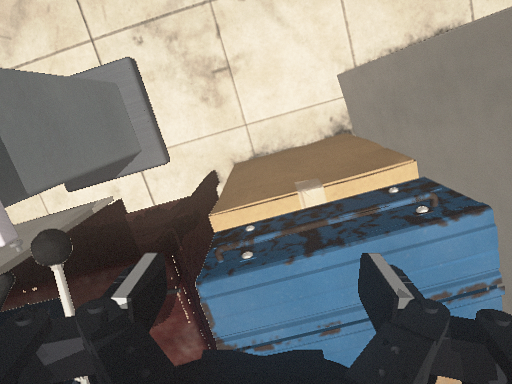

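```bash
cat > h.py <<'E'
import numpy as np, cv2
from scipy.spatial.transform import Rotation as R
from workcell import *
def cam(n,st=None):
    c=get_calibration(n); K=np.array(c['K']);D=np.array(c['D'])
    if n=='wrist':
        st=st or state()
        T=np.eye(4);T[:3,:3]=R.from_rotvec(st['ee_rot']).as_matrix();T[:3,3]=st['ee_pos']
        Tc=T@c['mount']; Rm=Tc[:3,:3].T; t=-Rm@Tc[:3,3]
    else:
        Rm=cv2.Rodrigues(np.array(c['rvec']))[0]; t=np.array(c['tvec']).ravel()
    return K,D,Rm,t
def proj(C,P):
    K,D,Rm,t=C
    return cv2.projectPoints(np.atleast_2d(np.float64(P)),cv2.Rodrigues(Rm)[0],t,K,D)[0].reshape(-1,2)
def ray(C,uv,z):
    K,D,Rm,t=C
    n=cv2.undistortPoints(np.float64(uv).reshape(-1,1,2),K,D).reshape(-1,2)
    d=np.c_[n,np.ones(len(n))]@Rm; o=-Rm.T@t
    s=(np.asarray(z)-o[2])/d[:,2]
    return o+d*s[:,None]
def backp(C,uv,dep):
    K,D,Rm,t=C
    n=cv2.undistortPoints(np.float64(uv).reshape(-1,1,2),K,D).reshape(-1,2)
    return (np.c_[n,np.ones(len(n))]*np.asarray(dep)[:,None]-t)@Rm
E
python3 - <<'E'
from h import *
for n in ['scene','top']:
    C=cam(n); print(n,-C[2].T@C[3]); print(proj(C,[[0,0,0],[.1,0,0],[0,.1,0],[.3,.5,0],[.4,.5,0]]))
C=cam('top')
for nm,uv in dict(pad=(229,187),board=(230,226),mat=(229,266),tape=(304,180),pen=(235,128)).items(): print(nm,ray(C,[uv],0.004))
im=cv2.imread('pics/top0.png')[150:300,185:345]; cv2.imwrite('pics/topc.png',cv2.resize(im,None,fx=5,fy=4.9*5/4.9*0.8,interpolation=cv2.INTER_CUBIC))
im=cv2.imread('pics/scene0.png')[190:300,190:340]; cv2.imwrite('pics/scenec.png',cv2.resize(im,None,fx=5,fy=5,interpolation=cv2.INTER_CUBIC))
d=np.load('pics/top0.npy');
P=backp(C,[(120,270),(230,226),(229,187),(229,266),(300,250),(120,160),(265,310),(262,348)],[d[270,120],d[226,230],d[187,229],d[266,229],d[250,300],d[160,120],d[310,265],d[348,262]]);print(P.round(3))
E
```

```text
scene [0.27516995 0.68930978 0.68643509]
[[532.65092272 227.19358071]
 [487.99137778 209.19708492]
 [527.22470226 263.53904815]
 [306.16821714 377.68641004]
 [252.37397979 348.12408817]]
top [0.5083338  0.24042114 0.88935899]
[[375.86350605 452.65123209]
 [373.65602308 404.03921256]
 [329.27955922 453.0451192 ]
 [145.08259466 313.8990666 ]
 [145.18765369 268.55132288]]
pad [[0.58016695 0.30789689 0.004     ]]
board [[0.49173186 0.30697501 0.004     ]]
mat [[0.40249003 0.31056991 0.004     ]]
tape [[0.59256517 0.13704955 0.004     ]]
pen [[0.71596122 0.29199616 0.004     ]]
[[ 0.397  0.559 -0.006]
 [ 0.492  0.306  0.014]
 [ 0.58   0.308  0.001]
 [ 0.402  0.311  0.004]
 [ 0.451  0.17   0.198]
 [ 0.66   0.586 -0.079]
 [ 0.32   0.233  0.072]
 [ 0.241  0.24   0.059]]
```

View pics/topc.png

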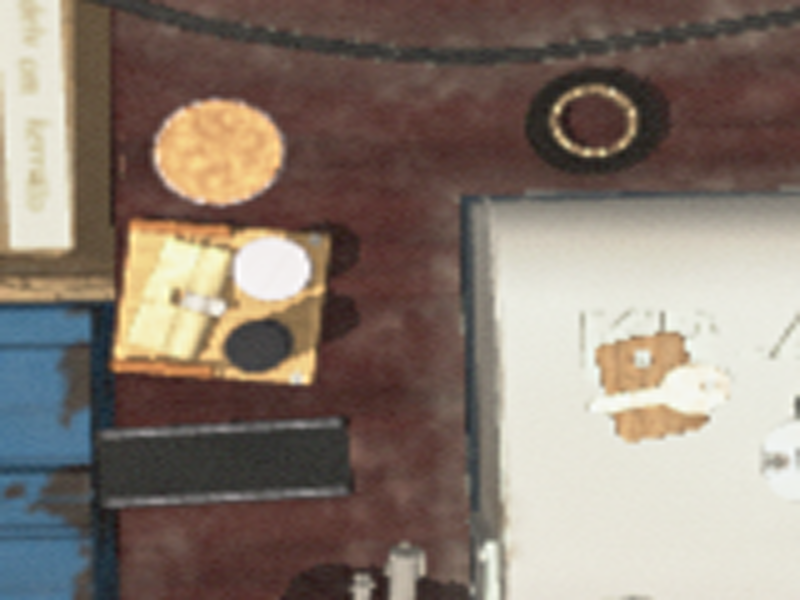

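View pics/scenec.png

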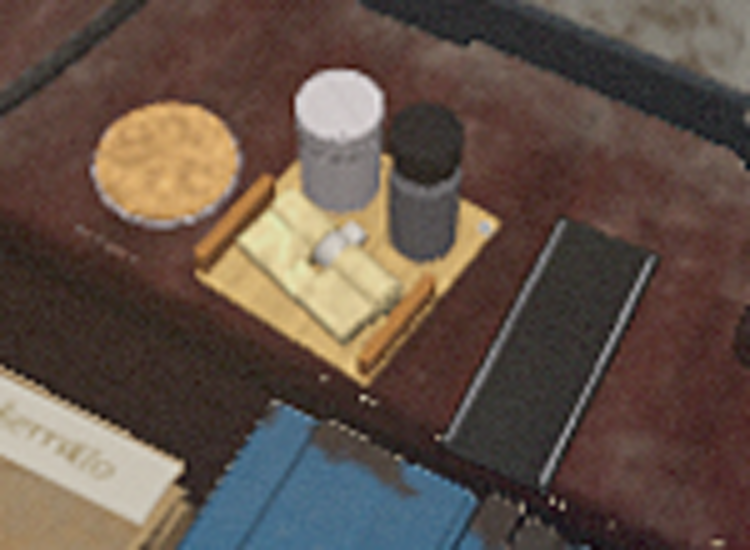

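```bash
python3 - <<'E'
from h import *
H={}
for n in ['top','scene']:
    C=cam(n); d=np.load(f'pics/{n}0.npy'); v,u=np.nonzero(d>0)
    P=backp(C,np.c_[u,v],d[v,u])
    for p in P[(P[:,0]>-.1)&(P[:,0]<.72)&(P[:,1]>-.1)&(P[:,1]<.5)]:
        k=(int(p[0]//.04),int(p[1]//.04)); H[k]=max(H.get(k,-9),p[2])
print('x\\y',*[f"{j*.04:5.2f}" for j in range(-2,13)])
for i in range(-2,18): print(f"{i*.04:5.2f}",*[f"{int(1000*H[(i,j)]):5d}" if (i,j) in H else '    .' for j in range(-2,13)])
E
```

```text
x\y -0.08 -0.04  0.00  0.04  0.08  0.12  0.16  0.20  0.24  0.28  0.32  0.36  0.40  0.44  0.48
-0.08     .     .     .     .  -386  -449  -653  -753  -754  -750  -750  -751  -751  -753  -753
-0.04     .     .     .     .  -122  -259  -652  -752  -752  -752  -753  -753  -753  -751  -752
 0.00     .     .     .     .    16    16    -7     .     .     .     .     .     .  -752  -746
 0.04    33     .    76    72    28    17    -3     .     .     .     .     .     .  -755  -751
 0.08    29   104   163    40    30     5    -3  -752     .     .     .     .     .  -751  -753
 0.12    16   107   193    17     5   159    -3    54    64     .     .     .     .     .     .
 0.16  -649   196   180  -653  -652   196    79    70    65     .     .     .     .     .   442
 0.20    49   194   168    52   113   192    86    57    60     4     4     .     .     .     .
 0.24     .   135   135   101   133   135   123    71    70    10     9   -14   -14   -14   -16
 0.28   197   191   197   191   155   134   118   117    75     5     4    -5    -7    -6    -7
 0.32   207   208   420   446   446   427   19
[... 213 characters left out ...]
   7     7    -2    -3    -3
 0.44   215   228   215   447   430   214   212    47    77    78    24    -7    -8    -7    -8
 0.48   210   210   208   436   209   209   208    49    75    78    24   -12   -13   -12   -14
 0.52   190   190   188   189   189   189   188    49    59    59    21    -8   -73   -75   -75
 0.56    36     3     3     2    23    23    24     6     5     9     8   -75   -74   -74   -75
 0.60    14     4     3     4    22    23    21    14    14     8     6   -74   -73   -74   -74
 0.64    65    13    14    14    13    12     6    10    13    14    15    15   -73   -74   -75
 0.68     5   467   460   460   463   467   526    44   386   531   547   459   453   453   456
```

```bash
cat >> h.py <<'E'
def rel(p,yaw):
    """target TCP p (world), tool pointing down, tool y-axis at world angle yaw"""
    st=state(); R0=R.from_rotvec(st['ee_rot'])
    y=np.array([np.cos(yaw),np.sin(yaw),0]); z=np.array([0,0,-1.]); x=np.cross(y,z)
    R1=R.from_matrix(np.c_[x,y,z])
    d=R0.inv().apply(np.array(p)-st['ee_pos']); w=(R0.inv()*R1).as_rotvec()
    print('clock %.2f'%st['clock'],'pos',st['ee_pos'].round(4),'F',st['wrist_force'].round(1),'w',round(st['grip_width'],4),'q',st['qpos'].round(3),'tau',st['tau'].round(1))
    print('delta',d.round(4),'twist',w.round(4))
E
python3 - <<'E'
from h import *
rel((.44,.31,.22),np.pi/2-.03)
E
```

```text
clock 0.15 pos [0.1424 0.5051 0.2109] F [ 0.3  0.3 -0.5] w 0.0855 q [ 1.141  0.263 -0.049  1.259  0.     1.415] tau [  0.  -63.8  38.5   0.    0.   -0. ]
delta [-0.3394 -0.1071 -0.0091] twist [-7.000e-04 -2.000e-04 -2.448e-01]
```

>>> send_rows --delta_pos '[[-0.03, -0.01, -0.001], [-0.06, -0.02, -0.002], [-0.09, -0.03, -0.003], [-0.12, -0.04, -0.004], [-0.15, -0.05, -0.005], [-0.17, -0.055, -0.006], [-0.18, -0.058, -0.006], [-0.18, -0.058, -0.006]]' --twist '[[0, 0, -0.03], [0, 0, -0.06], [0, 0, -0.09], [0, 0, -0.12], [0, 0, -0.15], [0, 0, -0.18], [0, 0, -0.2], [0, 0, -0.2]]' --claw '[0.085, 0.085, 0.085, 0.085, 0.085, 0.085, 0.085, 0.085]'

```text
clock: 0.82
ee_pos: [0.3015, 0.3994, 0.2167]
ee_rot: [-0.12, -3.139, 0.002]
wrist_force: [0.2, -0.1, -0.2]
grip_width: 0.0854
```

```bash
python3 - <<'E'
from h import *
rel((.44,.31,.22),np.pi/2-.03)
for n in ["scene","top"]:
    im,d=snapshot(n); cv2.imwrite(f"pics/{n}1.png",im); np.save(f"pics/{n}1.npy",d)
a=cv2.imread('pics/scene1.png');b=cv2.imread('pics/top1.png'); cv2.imwrite('pics/both1.png',cv2.resize(np.hstack([a,b]),(800,300)))
E
```

```text
clock 0.82 pos [0.3015 0.3994 0.2167] F [ 0.2 -0.1 -0.2] w 0.0854 q [ 7.620e-01  2.200e-01 -9.300e-02  1.259e+00 -1.000e-03  8.380e-01] tau [ -2.3 -59.8  38.6   0.1  -0.1  -1.1]
delta [-0.1449 -0.0786 -0.0033] twist [-0.0011 -0.0002 -0.0463]
```

View pics/both1.png

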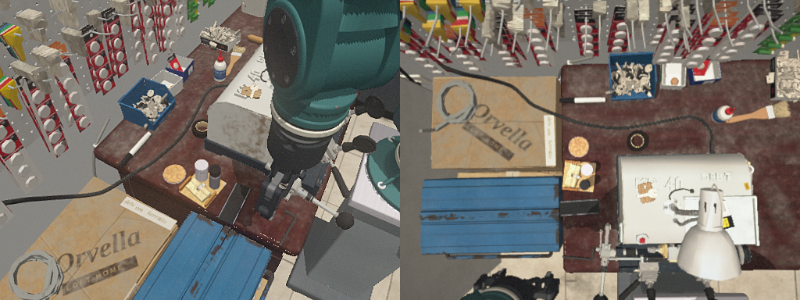

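>>> send_rows --delta_pos '[[-0.02, -0.011, 0], [-0.04, -0.022, 0], [-0.06, -0.033, 0], [-0.08, -0.044, 0], [-0.1, -0.055, 0], [-0.12, -0.066, -0.003], [-0.145, -0.0785, -0.003], [-0.145, -0.0785, -0.003]]' --twist '[[0, 0, -0.01], [0, 0, -0.02], [0, 0, -0.03], [0, 0, -0.04], [0, 0, -0.046], [-0.001, 0, -0.046], [-0.001, 0, -0.046], [-0.001, 0, -0.046]]' --claw '[0.085, 0.085, 0.085, 0.085, 0.085, 0.085, 0.085, 0.085]'

```text
clock: 1.58
ee_pos: [0.4408, 0.3101, 0.2193]
ee_rot: [-0.051, -3.141, 0.001]
wrist_force: [-0.1, 0.6, -0.9]
grip_width: 0.085
```

```bash
python3 - <<'E'
from h import *
rel((.44,.31,.22),np.pi/2-.03)
st=state(); im,d=snapshot('wrist'); cv2.imwrite('pics/wrist2.png',im); np.save('pics/wrist2.npy',d)
import pickle; pickle.dump(st,open('pics/st2.pkl','wb'))
im,d=snapshot('top'); cv2.imwrite('pics/top2.png',im); np.save('pics/top2.npy',d)
E
```

```text
clock 1.58 pos [0.4408 0.3101 0.2193] F [-0.1  0.6 -0.9] w 0.085 q [ 0.462  0.285  0.005  1.291 -0.     0.494] tau [ -1.4 -66.2  39.7   0.5   0.   -0.9]
delta [ 0.0008 -0.0001 -0.0007] twist [-0.0003 -0.0001 -0.0022]
```

View pics/wrist2.png

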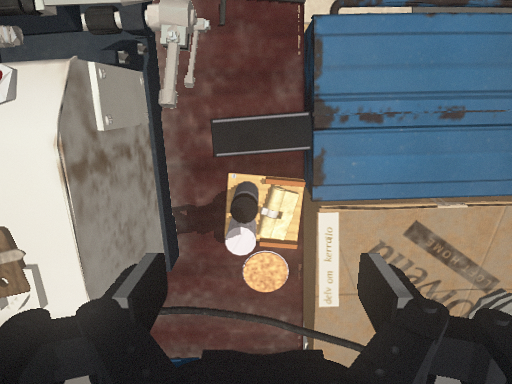

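View pics/top2.png

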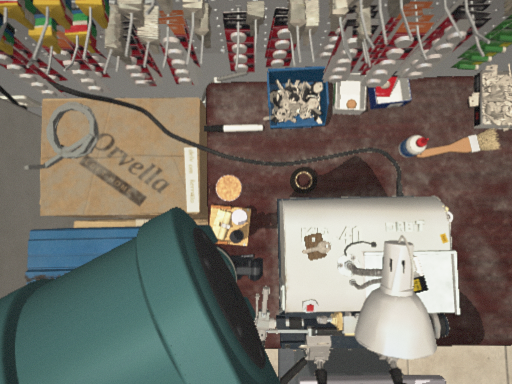

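```bash
python3 - <<'E'
import cv2
im=cv2.imread('pics/wrist2.png')[105:305,200:330]; cv2.imwrite('pics/w2c.png',cv2.resize(im,None,fx=3.9,fy=3,interpolation=cv2.INTER_CUBIC))
im=cv2.imread('pics/wrist2.png')[165:265,215:315]; cv2.imwrite('pics/w2d.png',cv2.resize(im,None,fx=6,fy=6,interpolation=cv2.INTER_CUBIC))
E
```

```text
(no output)
```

View pics/w2d.png

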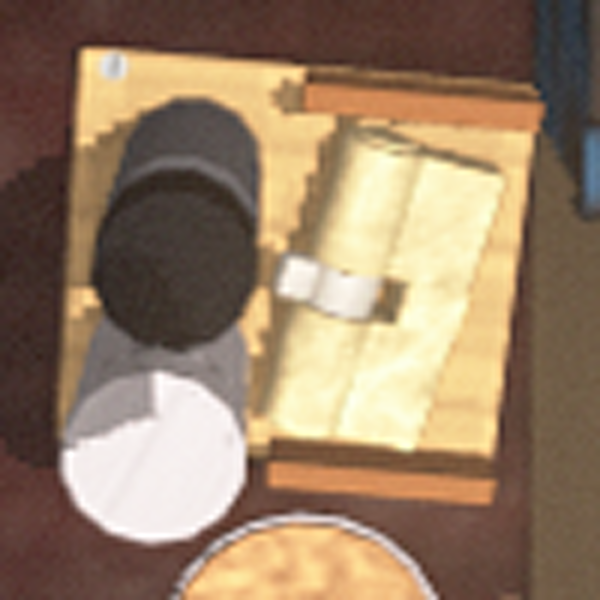

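```bash
cat > seg.py <<'E'
from h import *
import pickle,sys
def circ(C,m,z,lab):
    cs,_=cv2.findContours(m,cv2.RETR_EXTERNAL,cv2.CHAIN_APPROX_NONE); c=max(cs,key=cv2.contourArea)
    h=cv2.convexHull(c).reshape(-1,2)
    P=ray(C,c.reshape(-1,2),z)[:,:2].astype(np.float32)
    (cx,cy),r=cv2.minEnclosingCircle(P); 
    M=cv2.moments(m); u=M['m10']/M['m00'],M['m01']/M['m00']
    e=cv2.fitEllipse(c)
    print(lab,'encl',np.round((cx,cy),4),'r',round(r,4),'centroid',ray(C,[u],z)[0,:2].round(4),'ellipse ctr',ray(C,[e[0]],z)[0,:2].round(4),'px',np.round(e[0],1),np.round(e[1],1))
E
python3 - <<'E'
from seg import *
im=cv2.imread('pics/wrist2.png'); st=pickle.load(open('pics/st2.pkl','rb')); C=cam('wrist',st)
hsv=cv2.cvtColor(im,cv2.COLOR_BGR2HSV)
for nm,(u,v) in dict(cap=(244,208),jar=(246,187),jar2=(238,225),tin=(243,243),tinsh=(232,238),lock=(285,215),board=(231,200),rail=(285,181),pad=(265,270),rub=(260,135),desk=(215,240),lockcam=(270,212)).items(): print(nm,hsv[v,u],im[v,u])
E
```

```text
cap [ 9 58 70] [54 59 70]
jar [ 3 28 83] [74 75 83]
jar2 [  8  24 115] [104 107 115]
tin [  4   8 246] [238 239 246]
tinsh [  4   8 246] [238 239 246]
lock [ 28  48 252] [205 249 252]
board [ 16 107 131] [ 76 105 131]
rail [ 13 148 208] [ 87 138 208]
pad [ 18 115 249] [137 203 249]
rub [ 0 32 56] [49 49 56]
desk [  4 103  84] [50 55 84]
lockcam [ 20  19 242] [224 236 242]
```

```bash
python3 - <<'E'
from seg import *
im=cv2.imread('pics/wrist2.png'); st=pickle.load(open('pics/st2.pkl','rb')); C=cam('wrist',st)
hsv=cv2.cvtColor(im,cv2.COLOR_BGR2HSV); H,S,V=[a.astype(int) for a in cv2.split(hsv)]
def roi(m,x0,y0,x1,y1):
    o=np.zeros(m.shape,np.uint8); o[y0:y1,x0:x1]=m[y0:y1,x0:x1]*255
    n,l,s,_=cv2.connectedComponentsWithStats(o); k=1+np.argmax(s[1:,4]); return (l==k).astype(np.uint8)*255
cap=roi((V<66),228,188,260,226); tin=roi((S<25)&(V>130),222,222,258,258); pad=roi((H>12)&(S>60)&(V>140),238,250,295,296)
circ(C,cap,.074,'cap'); circ(C,tin,.056,'tin'); circ(C,pad,.004,'pad')
mat=roi((S<60)&(V<75),195,105,330,165)
lock=roi((V>150)&(S<110)&(H>20),255,180,305,245)
vis=im.copy()
for m,c in ((cap,(0,0,255)),(tin,(255,0,0)),(pad,(0,255,0)),(mat,(0,255,255)),(lock,(255,0,255))):
    cs,_=cv2.findContours(m,cv2.RETR_EXTERNAL,cv2.CHAIN_APPROX_NONE); cv2.drawContours(vis,cs,-1,c,1)
cv2.imwrite('pics/v2.png',cv2.resize(vis[105:305,200:330],None,fx=4,fy=3,interpolation=cv2.INTER_NEAREST))
# board corners from zoom (px in crop/6+offset-ish)
pts=np.array([(80,48),(540,92)])/6-.42+[215,165]
print('board front corner(-x,-y), (-x,+y)',ray(C,pts,.004).round(4))
cs,_=cv2.findContours(mat,cv2.RETR_EXTERNAL,cv2.CHAIN_APPROX_NONE); P=ray(C,max(cs,key=cv2.contourArea).reshape(-1,2),.003)[:,:2].astype(np.float32)
print('mat',cv2.minAreaRect(P))
d=np.load('pics/wrist2.npy')
for nm,(u,v) in dict(cap=(244,208),tin=(243,243),lock=(285,215),pad=(265,270),mat=(260,135)).items(): print(nm,backp(C,[(u,v)],[d[v,u]]).round(4))
E
```

```text
cap encl [0.4694 0.291 ] r 0.015 centroid [0.4688 0.2866] ellipse ctr [0.4687 0.2907] px [243.4 207.3] [23.  27.2]
tin encl [0.5087 0.2877] r 0.0215 centroid [0.5107 0.2849] ellipse ctr [0.5101 0.2852] px [241.1 239. ] [27.7 33.9]
pad encl [0.5796 0.3095] r 0.0289 centroid [0.5789 0.3093] ellipse ctr [0.5789 0.3093] px [265.  271.7] [38.9 43. ]
board front corner(-x,-y), (-x,+y) [[0.4477 0.2697 0.004 ]
 [0.4594 0.3596 0.004 ]]
mat ((0.4061809182167053, 0.3199748694896698), (0.13372203707695007, 0.06663618236780167), 88.39395141601562)
cap [[0.4696 0.2912 0.0735]]
tin [[0.5148 0.2871 0.056 ]]
lock [[0.4985 0.3352 0.0156]]
pad [[0.576  0.3094 0.0048]]
mat [[0.4055 0.3088 0.0035]]
```

View pics/v2.png

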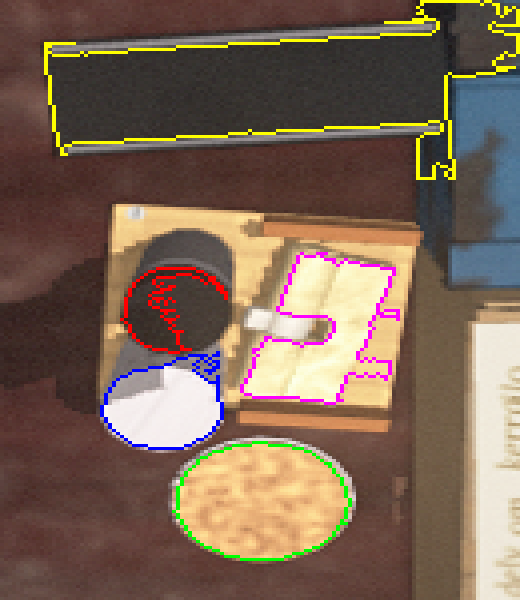

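```bash
python3 - <<'E'
from seg import *
im=cv2.imread('pics/wrist2.png'); st=pickle.load(open('pics/st2.pkl','rb')); C=cam('wrist',st)
px=lambda p:np.array(p,float)/6-.42+[215,165]
print('cap',ray(C,[px((176,262))],.074).round(4),'tin',ray(C,[px((153,457))],.056).round(4))
# circle diameters check
print(ray(C,[px((95,262)),px((257,262))],.074).round(4),ray(C,[px((60,457)),px((247,457))],.056).round(4))
# board other corners: apron side +x
print('board bl', ray(C,[px((60,440))],.004).round(4), 'rails top back ends', ray(C,[px((541,105)),px((495,480))],.018).round(4),'front', ray(C,[px((306,82)),px((268,470))],.018).round(4))
# lock top face corners z~.021
print('lock',ray(C,[px((352,125)),px((500,165)),px((418,448)),px((272,430))],.015).round(4))
q=lambda p:np.array(p,float)/[4,3]-.4+[200,105]
print('mat corners',ray(C,[q((45,42)),q((64,155)),q((440,20)),q((443,133))],.003).round(4))
d=np.load('pics/wrist2.npy')
v,u=np.mgrid[0:170:1,120:330]; v=v.ravel();u=u.ravel(); k=d[v,u]>0; P=backp(C,np.c_[u,v][k],d[v,u][k])
for x0 in np.arange(.24,.52,.02):
    print(round(x0,2),*[ '%4d'%(1000*max(P[(abs(P[:,0]-x0-.01)<.01)&(abs(P[:,1]-y0-.005)<.005)][:,2],default=-9.9)) for y0 in np.arange(.17,.3,.01)])
E
```

```text
cap [[0.4697 0.2912 0.074 ]] tin [[0.5121 0.2841 0.056 ]]
[[0.4693 0.2779 0.074 ]
 [0.4701 0.3045 0.074 ]] [[0.5116 0.2674 0.056 ]
 [0.5126 0.3009 0.056 ]]
board bl [[0.5303 0.2604 0.004 ]] rails top back ends [[0.4587 0.3581 0.018 ]
 [0.5358 0.3492 0.018 ]] front [[0.4528 0.3136 0.018 ]
 [0.5321 0.3037 0.018 ]]
lock [[0.4622 0.3222 0.015 ]
 [0.4711 0.3506 0.015 ]
 [0.5296 0.334  0.015 ]
 [0.5248 0.3047 0.015 ]]
mat corners [[0.3854 0.254  0.003 ]
 [0.4282 0.2564 0.003 ]
 [0.3809 0.3652 0.003 ]
 [0.4232 0.3663 0.003 ]]
0.24 -9900 -9900 -9900 -9900 -9900 -9900 -9900 -9900 -9900 -9900 -9900 -9900 -9900
0.26 -9900 -9900    0   34 -9900 -9900 -9900    2    2    2    6    2    2
0.28   39   63   74  113  115  113  110   73   72   46    7    1    2
0.3   39   69   91   71   71   72   79   73   61   43    2    2    1
0.32 -9900   75  103  110    1   79   82   72   71    2    2    2    1
0.34 -9900 -9900   48  117    1   92   92   81   80    2    1    2    2
0.36 -9900 -9900   47  123    1   95   94    2    1    2    2    2    2
0.38 -9900 -9900  119  124    2    1    1    2    4    4    5    4    4
0.4 -9900 -9900  125   47    1    1    1    1    4    4    5    5    4
0.42 -9900 -9900  108   46    2    1    2    1    4    4    5    4    5
0.44 -9900 -9900    0    0    1    0    1    1    0    1    1    1    1
0.46 -9900 -9900 -9900 -9900 -9900 -9900 -9900 -9900 -9900 -9900 -9900 -9900 -9900
0.48 -9900 -9900 -9900 -9900 -9900 -9900 -9900 -9900 -9900 -9900 -9900 -9900 -9900
0.5 -9900 -9900 -9900 -9900 -9900 -9900 -9900 -9900 -9900 -9900 -9900 -9900 -9900
0.52 -9900 -9900 -9900 -9900 -9900 -9900 -9900 -9900 -9900 -9900 -9900 -9900 -9900
```

```bash
python3 - <<'E'
from seg import *
C=cam('top'); q=lambda p:np.array(p,float)/[5,4]-.4+[185,150]
print('cap',ray(C,[q((259,346))],.074),'tin',ray(C,[q((272,268))],.056),'pad',ray(C,[q((219,152))],.004))
C=cam('scene'); q=lambda p:np.array(p,float)/[5,5]-.4+[190,190]
print('cap',ray(C,[q((428,138))],.074),'tin',ray(C,[q((339,105))],.056),'pad',ray(C,[q((167,160))],.004))
rel((.4697,.2912,.11),1.442)
E
```

```text
cap [[0.4719007  0.28873374 0.074     ]] tin [[0.51226341 0.28358101 0.056     ]] pad [[0.57882584 0.30928397 0.004     ]]
cap [[0.47092555 0.29074579 0.074     ]] tin [[0.51382457 0.28192927 0.056     ]] pad [[0.58079584 0.30691852 0.004     ]]
clock 1.68 pos [0.4381 0.3114 0.2193] F [-0.6  0.1  0.1] w 0.0847 q [4.660e-01 2.830e-01 3.000e-03 1.291e+00 1.000e-03 4.970e-01] tau [ -2.7 -64.5  39.3  -0.2  -0.1  -0.2]
delta [-0.0324 -0.0191  0.1093] twist [-0.0001 -0.0014  0.0976]
```

>>> send_rows --delta_pos '[[-0.016, -0.01, 0.01], [-0.032, -0.019, 0.03], [-0.032, -0.019, 0.05], [-0.032, -0.019, 0.07], [-0.032, -0.019, 0.09], [-0.032, -0.019, 0.099], [-0.032, -0.019, 0.099], [-0.032, -0.019, 0.099]]' --twist '[[0, 0, 0.04], [0, 0, 0.08], [0, -0.001, 0.098], [0, -0.001, 0.098], [0, -0.001, 0.098], [0, -0.001, 0.098], [0, -0.001, 0.098], [0, -0.001, 0.098]]' --claw '[0.085, 0.085, 0.085, 0.085, 0.085, 0.085, 0.085, 0.085]'

```text
clock: 2.35
ee_pos: [0.4687, 0.2921, 0.1209]
ee_rot: [-0.201, -3.135, 0.0]
wrist_force: [0.9, -0.2, -0.1]
grip_width: 0.0851
```

```bash
python3 - <<'E'
from seg import *
snapshot('top');snapshot('top')
rel((.4707,.2905,.042),1.442)
st=state(); im,d=snapshot('wrist'); cv2.imwrite('pics/wrist3.png',im); np.save('pics/wrist3.npy',d)
pickle.dump(st,open('pics/st3.pkl','wb')); print(st['qvel'])
rel((.4707,.2905,.042),1.442)
E
```

```text
clock 2.45 pos [0.4696 0.292  0.1216] F [-1.   0.6  0.6] w 0.085 q [ 0.409  0.351 -0.167  1.051  0.     0.538] tau [  0.2 -68.7  35.6   0.    0.    0. ]
delta [-0.0012 -0.0014  0.0796] twist [0.0008 0.0009 0.0001]
[-0.00572855 -0.00140802  0.00128326 -0.00338607  0.00015199 -0.00157743]
clock 2.50 pos [0.4697 0.2919 0.1215] F [-0.8  0.1 -0.1] w 0.0848 q [ 0.409  0.351 -0.167  1.051  0.     0.537] tau [  0.2 -69.2  36.    0.    0.    0. ]
delta [-0.0011 -0.0013  0.0795] twist [ 0.0008  0.001  -0.    ]
```

View pics/wrist3.png

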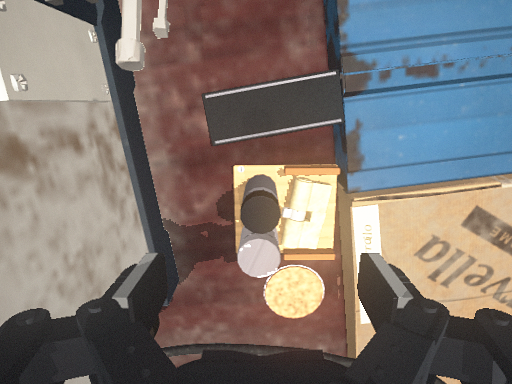

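```bash
python3 - <<'E'
import cv2
im=cv2.imread('pics/wrist3.png')[160:280,220:350]; cv2.imwrite('pics/w3d.png',cv2.resize(im,None,fx=6,fy=5,interpolation=cv2.INTER_CUBIC))
E
```

```text
(no output)
```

View pics/w3d.png

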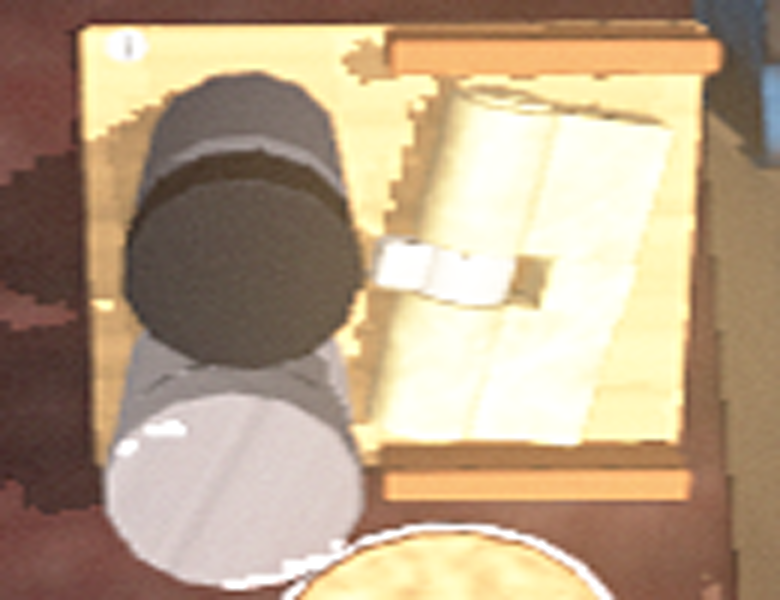

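```bash
python3 - <<'E'
from seg import *
st=pickle.load(open('pics/st3.pkl','rb')); C=cam('wrist',st)
q=lambda p:np.array(p,float)/[6,5]-.42+[220,160]
cap=ray(C,[q((244.5,273))],.074)[0];tin=ray(C,[q((234,491))],.056)[0]
print(cap.round(4),tin.round(4))
print('cap w',ray(C,[q((127,273)),q((362,273)),q((244,180)),q((244,367))],.074).round(4))
print('tin w',ray(C,[q((105,491)),q((363,491)),q((234,393)),q((234,590))],.056).round(4))
print('board',ray(C,[q((82,25)),q((708,22))],.004).round(4))
B=ray(C,[q((82,25)),q((708,22))],.004)[:,:2]; print(np.linalg.norm(B[1]-B[0]), np.arctan2(*(B[1]-B[0])[::-1]))
Rt=R.from_rotvec(st['ee_rot'])
for n,p in (('cap',cap),('tin',tin)): print(n,'in tool',Rt.inv().apply(p-st['ee_pos']).round(4))
for z in (.01,.021): print('lock',ray(C,[q((452,85)),q((668,125)),q((585,440)),q((375,425))],z).round(4).tolist())
E
```

```text
[0.4715 0.2907 0.074 ] [0.5125 0.2839 0.056 ]
cap w [[0.4698 0.2776 0.074 ]
 [0.4733 0.3039 0.074 ]
 [0.4586 0.2924 0.074 ]
 [0.4851 0.2889 0.074 ]]
tin w [[0.5104 0.2676 0.056 ]
 [0.5147 0.3003 0.056 ]
 [0.4964 0.2861 0.056 ]
 [0.5295 0.2817 0.056 ]]
board [[0.4476 0.2699 0.004 ]
 [0.4586 0.3595 0.004 ]]
0.0902348220293996 1.4486064829693932
cap in tool [-0.0021 -0.0011  0.0476]
tin in tool [-0.0436 -0.0026  0.0656]
lock [[0.4636, 0.3213, 0.01], [0.4745, 0.3514, 0.01], [0.532, 0.3347, 0.01], [0.5249, 0.3034, 0.01]]
lock [[0.461, 0.3204, 0.021], [0.4715, 0.3493, 0.021], [0.5267, 0.3334, 0.021], [0.5199, 0.3033, 0.021]]
```

>>> send_rows --delta_pos '[[-0.002, -0.001, 0], [-0.002, -0.001, 0.015], [-0.002, -0.001, 0.03], [-0.002, -0.001, 0.045], [-0.002, -0.001, 0.06], [-0.002, -0.001, 0.072], [-0.002, -0.001, 0.079], [-0.002, -0.001, 0.079]]' --twist '[[0.001, 0.001, 0], [0.001, 0.001, 0], [0.001, 0.001, 0], [0.001, 0.001, 0], [0.001, 0.001, 0], [0.001, 0.001, 0], [0.001, 0.001, 0], [0.001, 0.001, 0]]' --claw '[0.05, 0.05, 0.05, 0.05, 0.05, 0.05, 0.05, 0.05]'

```text
clock: 3.17
ee_pos: [0.4714, 0.2905, 0.0418]
ee_rot: [-0.202, -3.134, 0.001]
wrist_force: [-0.9, 0.2, 0.3]
grip_width: 0.05
```

```bash
python3 - <<'E'
from seg import *
snapshot('top')
rel((.4715,.2907,.042),1.442)
st=state(); im,d=snapshot('wrist'); cv2.imwrite('pics/wrist4.png',im); np.save('pics/wrist4.npy',d)
pickle.dump(st,open('pics/st4.pkl','wb'))
E
```

```text
clock 3.22 pos [0.4717 0.2907 0.0427] F [-0.2  0.3  0.2] w 0.0498 q [ 0.405  0.417 -0.297  0.857 -0.     0.534] tau [ -0.1 -70.2  31.7  -0.6  -0.   -0. ]
delta [0.0002 0.     0.0007] twist [-0.0003 -0.0002 -0.0001]
```

View pics/wrist4.png

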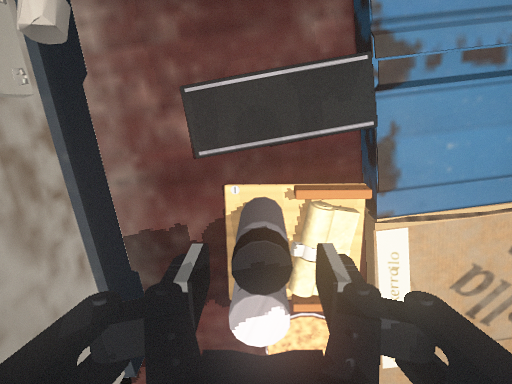

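>>> send_rows --delta_pos '[[0, 0, 0], [0, 0, 0], [0, 0, 0], [0, 0, 0], [0, 0, 0], [0, 0, 0]]' --twist '[[0, 0, 0], [0, 0, 0], [0, 0, 0], [0, 0, 0], [0, 0, 0], [0, 0, 0]]' --claw '[0.044, 0.038, 0.032, 0.028, 0.024, 0.022]' --newtons 25

```text
clock: 3.77
ee_pos: [0.4724, 0.2909, 0.0436]
ee_rot: [0.202, 3.134, 0.0]
wrist_force: [-0.4, -1.0, 5.6]
grip_width: 0.0268
```

>>> send_rows --delta_pos '[[0, 0, 0], [0, 0, 0], [0, 0, 0], [0, 0, 0]]' --twist '[[0, 0, 0], [0, 0, 0], [0, 0, 0], [0, 0, 0]]' --claw '[0.022, 0.022, 0.022, 0.022]'

```text
clock: 4.1
ee_pos: [0.4724, 0.2909, 0.0437]
ee_rot: [0.202, 3.133, 0.001]
wrist_force: [0.7, -0.8, 1.7]
grip_width: 0.0265
```

```bash
python3 - <<'E'
from seg import *
rel((.4715,.2907,.125),1.442)
st=state(); im,d=snapshot('wrist'); cv2.imwrite('pics/wrist5.png',im); np.save('pics/wrist5.npy',d)
pickle.dump(st,open('pics/st5.pkl','wb'));print(st['ee_pos'],st['ee_rot'])
a=cv2.imread('pics/wrist4.png')[170:350,190:330]; b=im[170:350,190:330]
cv2.imwrite('pics/w45.png',cv2.resize(np.hstack([a,b]),None,fx=2.8,fy=3))
E
```

```text
clock 4.10 pos [0.4724 0.2909 0.0437] F [ 0.7 -0.8  1.7] w 0.0265 q [ 0.405  0.416 -0.295  0.858 -0.     0.534] tau [  0.1 -70.9  32.2  -0.    0.1   0. ]
delta [ 0.0008 -0.0003 -0.0813] twist [ 0.0004  0.0016 -0.0001]
[0.47244601 0.2909054  0.04370203] [2.02271827e-01 3.13348780e+00 5.43889612e-04]
```

View pics/w45.png

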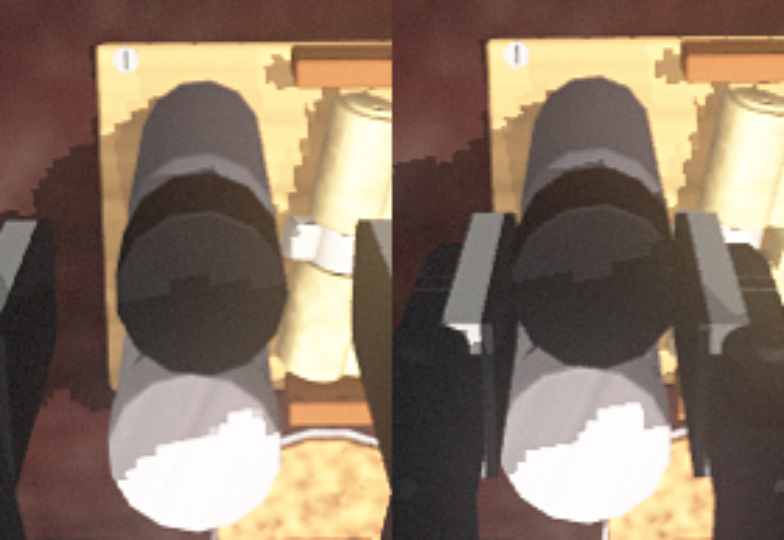

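>>> send_rows --delta_pos '[[0, 0, -0.005], [0, 0, -0.015], [0, 0, -0.027], [0, 0, -0.04], [0, 0, -0.053], [0, 0, -0.064], [0, 0, -0.07], [0, 0, -0.07]]' --twist '[[0, 0, 0], [0, 0, 0], [0, 0, 0], [0, 0, 0], [0, 0, 0], [0, 0, 0], [0, 0, 0], [0, 0, 0]]' --claw '[0.02, 0.02, 0.02, 0.02, 0.02, 0.02, 0.02, 0.02]'

```text
clock: 4.82
ee_pos: [0.473, 0.2912, 0.1154]
ee_rot: [0.202, 3.131, 0.002]
wrist_force: [0.1, -0.7, 0.1]
grip_width: 0.0264
```

```bash
python3 - <<'E'
from seg import *
rel((.4035,.349,.113),1.442)
E
```

```text
clock 4.82 pos [0.473  0.2912 0.1154] F [ 0.1 -0.7  0.1] w 0.0264 q [ 0.405  0.358 -0.175  1.034 -0.     0.534] tau [  0.1 -70.7  36.6   0.9  -0.    0. ]
delta [0.0763 0.0484 0.0022] twist [ 0.0016  0.0035 -0.0001]
```

>>> send_rows --delta_pos '[[0.006, 0.004, 0], [0.017, 0.011, 0], [0.03, 0.019, 0], [0.044, 0.028, 0], [0.057, 0.036, 0.001], [0.068, 0.043, 0.002], [0.076, 0.048, 0.002], [0.076, 0.048, 0.002]]' --twist '[[0.001, 0.001, 0], [0.002, 0.002, 0], [0.002, 0.003, 0], [0.002, 0.0035, 0], [0.002, 0.0035, 0], [0.002, 0.0035, 0], [0.002, 0.0035, 0], [0.002, 0.0035, 0]]' --claw '[0.02, 0.02, 0.02, 0.02, 0.02, 0.02, 0.02, 0.02]'

```text
clock: 5.48
ee_pos: [0.402, 0.3496, 0.1129]
ee_rot: [-0.199, -3.134, 0.001]
wrist_force: [-0.3, -0.5, -0.7]
grip_width: 0.0264
```

```bash
python3 - <<'E'
from seg import *
snapshot('top')
rel((.4035,.349,.0432),1.442)
st=state(); im,d=snapshot('wrist'); cv2.imwrite('pics/wrist6.png',im)
pickle.dump(st,open('pics/st6.pkl','wb'))
E
```

```text
clock 5.53 pos [0.403  0.3491 0.113 ] F [ 0.1 -0.5 -0. ] w 0.0266 q [ 0.561  0.327 -0.23   1.014 -0.     0.689] tau [  2.1 -67.5  35.2   0.1   0.1   0.3]
delta [-0.0005  0.      0.0698] twist [-0.0007 -0.0002  0.0014]
```

View pics/wrist6.png

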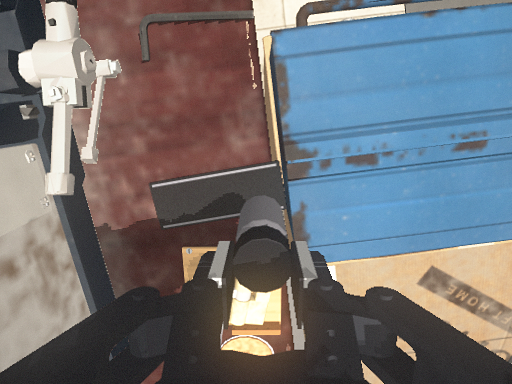

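>>> send_rows --delta_pos '[[-0.0005, 0, 0.01], [-0.0005, 0, 0.024], [-0.0005, 0, 0.038], [-0.0005, 0, 0.05], [-0.0005, 0, 0.059], [-0.0005, 0, 0.064], [-0.0005, 0, 0.067], [-0.0005, 0, 0.068]]' --twist '[[-0.0007, 0, 0.001], [-0.0007, 0, 0.001], [-0.0007, 0, 0.001], [-0.0007, 0, 0.001], [-0.0007, 0, 0.001], [-0.0007, 0, 0.001], [-0.0007, 0, 0.001], [-0.0007, 0, 0.001]]' --claw '[0.02, 0.02, 0.02, 0.02, 0.02, 0.02, 0.02, 0.02]'

```text
clock: 6.25
ee_pos: [0.4043, 0.3485, 0.045]
ee_rot: [0.203, 3.135, -0.0]
wrist_force: [-0.8, -0.8, -0.5]
grip_width: 0.0263
```

```bash
python3 - <<'E'
from seg import *
rel((.4035,.349,.0432),1.442)
E
```

```text
clock 6.25 pos [0.4043 0.3485 0.045 ] F [-0.8 -0.8 -0.5] w 0.0263 q [ 0.559  0.385 -0.345  0.841 -0.     0.688] tau [ -0.1 -68.5  32.3  -0.2  -0.   -0. ]
delta [0.0009 0.0004 0.0018] twist [-0.      0.     -0.0005]
```

>>> send_rows --delta_pos '[[0, 0, 0.001], [0, 0, 0.0018], [0, 0, 0.0022], [0, 0, 0.0022]]' --twist '[[0, 0, 0], [0, 0, 0], [0, 0, 0], [0, 0, 0]]' --claw '[0.02, 0.02, 0.02, 0.02]'

```text
clock: 6.58
ee_pos: [0.4045, 0.3486, 0.043]
ee_rot: [0.203, 3.135, 0.0]
wrist_force: [0.1, -0.5, -0.8]
grip_width: 0.0269
```

>>> send_rows --delta_pos '[[0, 0, 0.0005], [0, 0, 0.001], [0, 0, 0.001]]' --twist '[[0, 0, 0], [0, 0, 0], [0, 0, 0]]' --claw '[0.02, 0.02, 0.02]'

```text
clock: 6.83
ee_pos: [0.4049, 0.3487, 0.0427]
ee_rot: [0.203, 3.133, 0.001]
wrist_force: [-1.0, -2.4, 7.8]
grip_width: 0.0264
```

>>> send_rows --delta_pos '[[0, 0, 0], [0, 0, 0], [0, 0, 0], [0, 0, 0], [0, 0, 0]]' --twist '[[0, 0, 0], [0, 0, 0], [0, 0, 0], [0, 0, 0], [0, 0, 0]]' --claw '[0.03, 0.036, 0.042, 0.046, 0.046]'

```text
clock: 7.25
ee_pos: [0.4048, 0.3487, 0.0426]
ee_rot: [0.203, 3.134, 0.001]
wrist_force: [-0.2, -0.7, 0.0]
grip_width: 0.0462
```

>>> send_rows --delta_pos '[[0, 0, -0.015], [0, 0, -0.03], [0, 0, -0.045], [0, 0, -0.06], [0, 0, -0.075], [0, 0, -0.08], [0, 0, -0.08]]' --twist '[[0, 0, 0], [0, 0, 0], [0, 0, 0], [0, 0, 0], [0, 0, 0], [0, 0, 0], [0, 0, 0]]' --claw '[0.046, 0.046, 0.046, 0.046, 0.046, 0.05, 0.05]'

```text
clock: 7.83
ee_pos: [0.4052, 0.349, 0.1234]
ee_rot: [0.203, 3.132, 0.003]
wrist_force: [0.1, -0.1, 0.4]
grip_width: 0.0498
```

```bash
python3 - <<'E'
from seg import *
st=state(); im,d=snapshot('wrist'); cv2.imwrite('pics/wrist7.png',im)
pickle.dump(st,open('pics/st7.pkl','wb'))
rel((.5125,.284,.12),1.442)
E
```

```text
clock 7.88 pos [0.4049 0.3488 0.1225] F [ 0.1 -0.7 -0.4] w 0.05 q [ 0.559  0.32  -0.213  1.036 -0.     0.688] tau [  0.1 -68.7  37.4   0.5  -0.    0. ]
delta [-0.1151 -0.0503  0.0026] twist [ 0.001   0.0018 -0.0005]
```

View pics/wrist7.png

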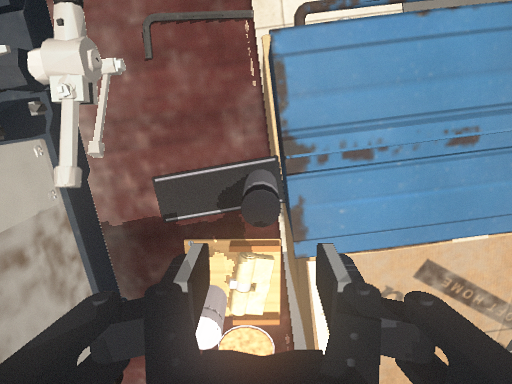

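>>> send_rows --delta_pos '[[-0.02, -0.009, 0], [-0.04, -0.018, 0], [-0.06, -0.027, 0], [-0.08, -0.036, 0], [-0.1, -0.044, 0.001], [-0.115, -0.05, 0.002], [-0.115, -0.05, 0.0025], [-0.115, -0.05, 0.0025]]' --twist '[[0, 0, 0], [0.001, 0.001, 0], [0.001, 0.002, 0], [0.001, 0.002, 0], [0.001, 0.002, 0], [0.001, 0.002, 0], [0.001, 0.002, 0], [0.001, 0.002, 0]]' --claw '[0.056, 0.056, 0.056, 0.056, 0.056, 0.056, 0.056, 0.056]'

```text
clock: 8.55
ee_pos: [0.5124, 0.2839, 0.119]
ee_rot: [-0.205, -3.133, 0.001]
wrist_force: [-0.2, 0.2, -0.4]
grip_width: 0.0558
```

```bash
python3 - <<'E'
from seg import *
snapshot('top')
st=state(); im,d=snapshot('wrist'); cv2.imwrite('pics/wrist8.png',im)
pickle.dump(st,open('pics/st8.pkl','wb'))
rel((.5125,.284,.0425),1.442)
cv2.imwrite('pics/w8d.png',cv2.resize(im[140:270,190:330],None,fx=5,fy=4.5,interpolation=cv2.INTER_CUBIC))
E
```

```text
clock 8.65 pos [0.5116 0.2846 0.1196] F [0.  0.3 0.7] w 0.0559 q [ 0.368  0.407 -0.082  1.083  0.     0.497] tau [ -1.2 -74.1  36.8  -0.1  -0.   -0. ]
delta [-0.001  -0.0004  0.0771] twist [-0.0003 -0.0012 -0.0003]
```

View pics/w8d.png

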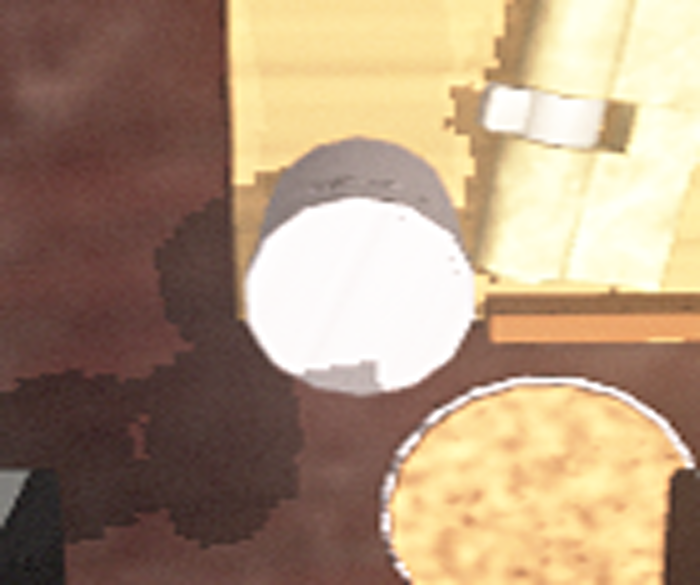

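```bash
python3 - <<'E'
from seg import *
st=pickle.load(open('pics/st8.pkl','rb')); C=cam('wrist',st)
q=lambda p:np.array(p,float)/[5,4.5]-.42+[190,140]
t=ray(C,[q((359.5,296.5))],.056)[0]; print(t, ray(C,[q((246,296)),q((473,296)),q((360,198)),q((360,395))],.056).round(4).tolist())
rel((t[0],t[1],.0425),1.442)
E
```

```text
[0.51259203 0.28385226 0.056     ] [[0.5104, 0.2676, 0.056], [0.5146, 0.3001, 0.056], [0.4965, 0.286, 0.056], [0.5293, 0.2817, 0.056]]
clock 8.65 pos [0.5116 0.2846 0.1196] F [0.  0.3 0.7] w 0.0559 q [ 0.368  0.407 -0.082  1.083  0.     0.497] tau [ -1.2 -74.1  36.8  -0.1  -0.   -0. ]
delta [-0.0011 -0.0006  0.0771] twist [-0.0003 -0.0012 -0.0003]
```

>>> send_rows --delta_pos '[[-0.001, -0.0006, 0.005], [-0.001, -0.0006, 0.018], [-0.001, -0.0006, 0.033], [-0.001, -0.0006, 0.047], [-0.001, -0.0006, 0.06], [-0.001, -0.0006, 0.07], [-0.001, -0.0006, 0.076], [-0.001, -0.0006, 0.0775]]' --twist '[[0, -0.001, 0], [0, -0.001, 0], [0, -0.001, 0], [0, -0.001, 0], [0, -0.001, 0], [0, -0.001, 0], [0, -0.001, 0], [0, -0.001, 0]]' --claw '[0.056, 0.056, 0.056, 0.056, 0.056, 0.056, 0.056, 0.056]'

```text
clock: 9.32
ee_pos: [0.5117, 0.2838, 0.0412]
ee_rot: [-0.202, -3.134, 0.001]
wrist_force: [-0.1, 0.7, 0.1]
grip_width: 0.0562
```

```bash
python3 - <<'E'
from seg import *
snapshot('top')
rel((.5126,.2839,.0425),1.442)
st=state(); im,d=snapshot('wrist'); cv2.imwrite('pics/wrist9.png',im)
pickle.dump(st,open('pics/st9.pkl','wb'))
E
```

```text
clock 9.37 pos [0.512  0.2839 0.0416] F [-0.2  0.7 -1.5] w 0.0561 q [ 0.367  0.465 -0.214  0.893 -0.     0.496] tau [  0.1 -77.3  33.4  -0.2   0.    0. ]
delta [-0.0006  0.0001 -0.0009] twist [-0.0008 -0.001   0.0001]
```

View pics/wrist9.png

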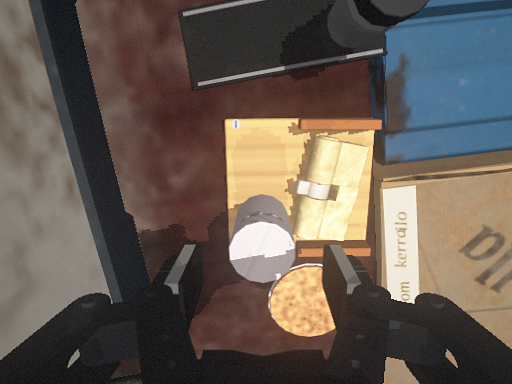

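>>> send_rows --delta_pos '[[0, 0, -0.001], [0, 0, -0.001], [0, 0, -0.001], [0, 0, -0.001], [0, 0, -0.001], [0, 0, -0.001], [0, 0, -0.001], [0, 0, -0.001]]' --twist '[[0, 0, 0], [0, 0, 0], [0, 0, 0], [0, 0, 0], [0, 0, 0], [0, 0, 0], [0, 0, 0], [0, 0, 0]]' --claw '[0.05, 0.044, 0.038, 0.034, 0.03, 0.026, 0.026, 0.026]' --newtons 25

```text
clock: 10.08
ee_pos: [0.5124, 0.284, 0.0432]
ee_rot: [-0.202, -3.135, 0.0]
wrist_force: [-0.3, -0.1, -0.2]
grip_width: 0.0261
```

>>> send_rows --delta_pos '[[0, 0, 0], [0, 0, 0], [0, 0, 0]]' --twist '[[0, 0, 0], [0, 0, 0], [0, 0, 0]]' --claw '[0.026, 0.026, 0.026]'

```text
clock: 10.33
ee_pos: [0.5124, 0.2839, 0.0432]
ee_rot: [-0.202, -3.135, 0.001]
wrist_force: [0.1, -0.2, -0.4]
grip_width: 0.026
```

```bash
python3 - <<'E'
from seg import *
st=state(); im,d=snapshot('wrist'); cv2.imwrite('pics/wrist10.png',im)
pickle.dump(st,open('pics/st10.pkl','wb')); print(st['ee_pos'],st['ee_rot'],st['grip_width'],st['wrist_force'])
E
```

```text
[0.51236483 0.28394619 0.04320833] [-2.02165820e-01 -3.13478433e+00  5.43621656e-04] 0.025990325189216793 [ 0.14167825 -0.21589841 -0.35490837]
```

View pics/wrist10.png

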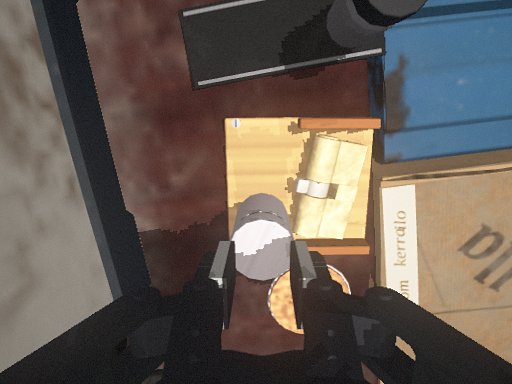

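```bash
python3 - <<'E'
from seg import *
st=pickle.load(open('pics/st10.pkl','rb')); C=cam('wrist',st); Rt=R.from_rotvec(st['ee_rot'])
for x in (.011,0,-.011):
  for z in (.017,-.02): print(x,z,proj(C,Rt.apply([[x,-.013,z],[x,.013,z]])+st['ee_pos']).round(1).tolist())
print('tin lid/centre from world', proj(C,[[.5126,.2839,.056],[.5126,.2839,.004]]))
im=cv2.imread('pics/wrist10.png'); cv2.imwrite('pics/w10d.png',cv2.resize(im[180:340,190:340],None,fx=5,fy=3.75*1,interpolation=cv2.INTER_CUBIC))
E
```

```text
0.011 0.017 [[239.3, 210.0], [284.4, 210.0]]
0.011 -0.02 [[234.0, 234.8], [289.6, 234.8]]
0 0.017 [[239.7, 227.8], [284.1, 227.8]]
0 -0.02 [[234.6, 256.1], [289.0, 256.1]]
-0.011 0.017 [[240.0, 245.1], [283.7, 245.1]]
-0.011 -0.02 [[235.2, 276.6], [288.5, 276.6]]
tin lid/centre from world [[261.78315298 250.10609404]
 [261.90070848 215.72101749]]
```

View pics/w10d.png

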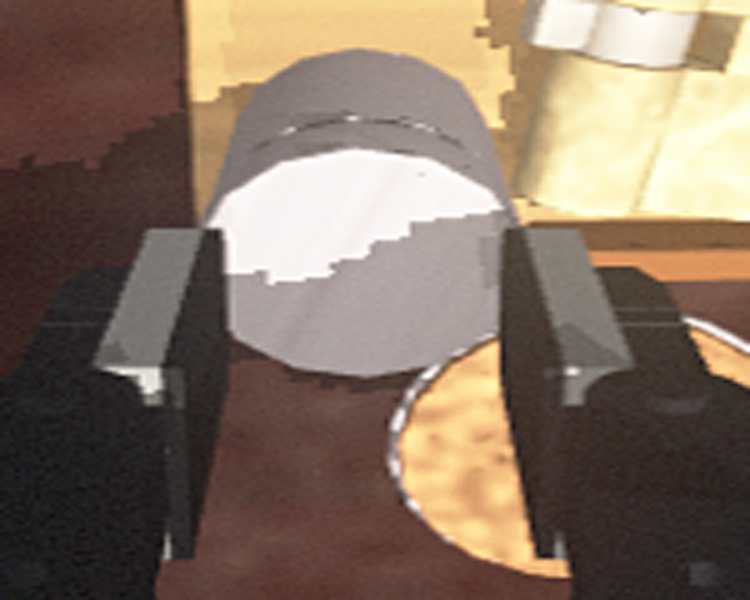

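```bash
python3 - <<'E'
from seg import *
st=state(); im,d=snapshot('wrist'); C=cam('wrist',st); Rt=R.from_rotvec(st['ee_rot']); np.save('pics/d11.npy',d)
for u,v in [(229,244),(225,250),(222,262),(216,274),(233,250),(232,270),(230,300),(228,320),(262,245),(262,270),(292,244),(297,255),(302,270),(290,300),(320,190),(180,300)]:
    P=backp(C,[(u,v)],[d[v,u]]); print((u,v),round(float(d[v,u]),4),P.round(4)[0],'tool',Rt.inv().apply(P[0]-st['ee_pos']).round(4))
E
```

```text
(229, 244) 0.1448 [0.5002 0.271  0.0725] tool [ 0.0105 -0.0145 -0.0293]
(225, 250) 0.1409 [0.5009 0.2695 0.0767] tool [ 0.0096 -0.0158 -0.0335]
(222, 262) 0.1303 [0.5009 0.2695 0.0878] tool [ 0.0095 -0.0158 -0.0446]
(216, 274) 0.1203 [0.5004 0.2686 0.0981] tool [ 0.01   -0.0168 -0.0549]
(233, 250) 0.1437 [0.5025 0.2725 0.0742] tool [ 0.0084 -0.0126 -0.031 ]
(232, 270) 0.1401 [0.5091 0.2716 0.0798] tool [ 0.0017 -0.0127 -0.0367]
(230, 300) 0.132 [0.5167 0.2705 0.0906] tool [-0.006  -0.0128 -0.0474]
(228, 320) 0.1247 [0.5199 0.27   0.0991] tool [-0.0092 -0.0129 -0.056 ]
(262, 245) 0.1626 [0.5098 0.2844 0.0561] tool [ 0.0026  0.0001 -0.0129]
(262, 270) 0.1662 [0.5234 0.2826 0.0564] tool [-0.0111  0.0001 -0.0133]
(292, 244) 0.1455 [0.504  0.2986 0.0717] tool [ 0.0101  0.0134 -0.0285]
(297, 255) 0.1353 [0.5043 0.2997 0.0825] tool [ 0.01    0.0146 -0.0393]
(302, 270) 0.1221 [0.5039 0.3002 0.0961] tool [ 0.0105  0.015  -0.0529]
(290, 300) 0.2307 [0.5775 0.2955 0.0044] tool [-0.0631  0.0198  0.0388]
(320, 190) 0.192 [0.4956 0.3205 0.0201] tool [0.0213 0.034  0.0231]
(180, 300) 0.1011 [0.4975 0.2604 0.1176] tool [ 0.0117 -0.0253 -0.0744]
```

>>> send_rows --delta_pos '[[0, 0, 0], [0, 0, 0], [0, 0, 0], [0, 0, 0], [0, 0, 0], [0, 0, 0]]' --twist '[[0, 0, 0], [0, 0, 0], [0, 0, 0], [0, 0, 0], [0, 0, 0], [0, 0, 0]]' --claw '[0.036, 0.046, 0.056, 0.056, 0.056, 0.056]'

```text
clock: 10.93
ee_pos: [0.5124, 0.284, 0.0432]
ee_rot: [-0.202, -3.135, 0.001]
wrist_force: [0.2, 0.4, -0.3]
grip_width: 0.0555
```

>>> send_rows --delta_pos '[[0, 0, 0.003], [0, 0, 0.007], [0, 0, 0.011], [0, 0, 0.015], [0, 0, 0.018], [0, 0, 0.02], [0, 0, 0.02]]' --twist '[[0, 0, 0], [0, 0, 0], [0, 0, 0], [0, 0, 0], [0, 0, 0], [0, 0, 0], [0, 0, 0]]' --claw '[0.056, 0.056, 0.056, 0.056, 0.056, 0.056, 0.056]'

```text
clock: 11.52
ee_pos: [0.5121, 0.2839, 0.0226]
ee_rot: [-0.202, -3.134, 0.001]
wrist_force: [0.0, 0.0, 0.3]
grip_width: 0.056
```

```bash
python3 - <<'E'
from seg import *
snapshot('top')
st=state(); im,d=snapshot('wrist'); cv2.imwrite('pics/wrist12.png',im); np.save('pics/d12.npy',d); C=cam('wrist',st)
v,u=np.mgrid[230:300,190:340]; v=v.ravel();u=u.ravel();k=d[v,u]>0
P=backp(C,np.c_[u,v][k],d[v,u][k]); Rt=R.from_rotvec(st['ee_rot']); T=Rt.inv().apply(P-st['ee_pos'])
f=(abs(T[:,0])<.013)&(abs(T[:,1])>.022)&(abs(T[:,1])<.05)&(T[:,2]<-.01)
print('lowest finger pts tool z',np.sort(T[f][:,2])[-10:], 'world',P[f][:,2].min())
rel((.5126,.2839,.001),1.442)
E
```

```text
lowest finger pts tool z [-0.02442073 -0.02438734 -0.02437886 -0.02437055 -0.02434987 -0.02434069
 -0.02430641 -0.02409906 -0.02393152 -0.02391042] world 0.04689810487379876
clock 11.62 pos [0.5124 0.284  0.0232] F [ 0.2  0.4 -0.1] w 0.0558 q [ 0.367  0.482 -0.241  0.848 -0.     0.496] tau [ -0.  -77.1  32.2  -0.1  -0.   -0. ]
delta [-0.0002 -0.      0.0222] twist [-0.0004 -0.0003 -0.    ]
```

View pics/wrist12.png

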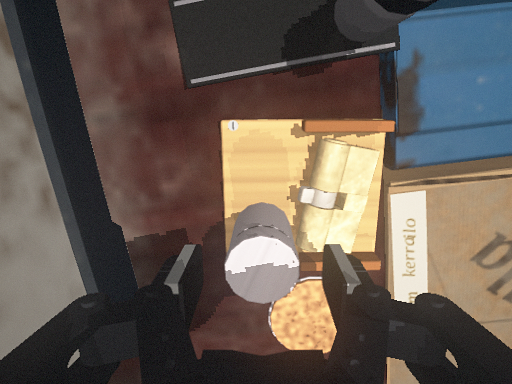

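>>> send_rows --delta_pos '[[0, 0, 0.003], [0, 0, 0.007], [0, 0, 0.011], [0, 0, 0.015], [0, 0, 0.018], [0, 0, 0.02], [0, 0, 0.021]]' --twist '[[0, 0, 0], [0, 0, 0], [0, 0, 0], [0, 0, 0], [0, 0, 0], [0, 0, 0], [0, 0, 0]]' --claw '[0.056, 0.056, 0.056, 0.056, 0.056, 0.056, 0.056]'

```text
clock: 12.2
ee_pos: [0.5122, 0.2839, 0.0018]
ee_rot: [-0.202, -3.134, 0.001]
wrist_force: [-0.4, 0.3, -0.0]
grip_width: 0.0562
```

>>> send_rows --delta_pos '[[0, 0, 0], [0, 0, 0], [0, 0, 0], [0, 0, 0], [0, 0, 0], [0, 0, 0], [0, 0, 0], [0, 0, 0]]' --twist '[[0, 0, 0], [0, 0, 0], [0, 0, 0], [0, 0, 0], [0, 0, 0], [0, 0, 0], [0, 0, 0], [0, 0, 0]]' --claw '[0.05, 0.044, 0.04, 0.036, 0.033, 0.03, 0.028, 0.028]' --newtons 25

```text
clock: 12.87
ee_pos: [0.5123, 0.2839, 0.002]
ee_rot: [-0.202, -3.135, 0.001]
wrist_force: [-0.8, -0.1, 5.4]
grip_width: 0.0334
```

```bash
python3 - <<'E'
from seg import *
st=state(); im,d=snapshot('wrist'); cv2.imwrite('pics/wrist13.png',im); pickle.dump(st,open('pics/st13.pkl','wb'))
rel((.5126,.2839,.07),1.442); print(st['ee_pos'],st['ee_rot'])
E
```

```text
clock 12.92 pos [0.5123 0.2839 0.002 ] F [-2.2  0.1  4.5] w 0.0329 q [ 0.367  0.503 -0.27   0.798 -0.     0.496] tau [ -0.2 -75.2  30.4  -0.4  -0.1  -0. ]
delta [-0.0003 -0.     -0.068 ] twist [-0.0004 -0.0004 -0.    ]
[0.51232018 0.2839314  0.00199786] [-2.02211819e-01 -3.13465012e+00  5.86053736e-04]
```

View pics/wrist13.png

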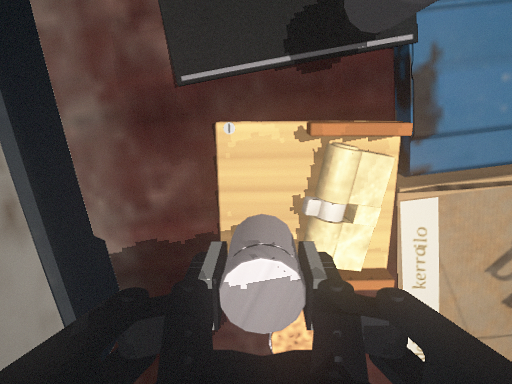

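>>> send_rows --delta_pos '[[0, 0, -0.004], [0, 0, -0.012], [0, 0, -0.024], [0, 0, -0.037], [0, 0, -0.05], [0, 0, -0.062], [0, 0, -0.069], [0, 0, -0.07]]' --twist '[[0, 0, 0], [0, 0, 0], [0, 0, 0], [0, 0, 0], [0, 0, 0], [0, 0, 0], [0, 0, 0], [0, 0, 0]]' --claw '[0.024, 0.024, 0.024, 0.024, 0.024, 0.024, 0.024, 0.024]'

```text
clock: 13.58
ee_pos: [0.513, 0.2842, 0.0736]
ee_rot: [0.202, 3.134, 0.001]
wrist_force: [0.0, 0.0, -1.4]
grip_width: 0.0332
```

```bash
python3 - <<'E'
from seg import *
rel((.4055,.286,.072),1.442)
E
```

```text
clock 13.58 pos [0.513  0.2842 0.0736] F [ 0.   0.  -1.4] w 0.0332 q [ 0.367  0.438 -0.164  0.967 -0.     0.496] tau [  0.  -76.8  35.2   0.8  -0.    0. ]
delta [ 0.1069 -0.0121  0.0014] twist [ 0.0006  0.0015 -0.    ]
```

>>> send_rows --delta_pos '[[0.008, -0.001, 0], [0.022, -0.003, 0], [0.04, -0.005, 0], [0.06, -0.007, 0], [0.08, -0.009, 0.001], [0.096, -0.011, 0.001], [0.106, -0.012, 0.001], [0.107, -0.012, 0.001]]' --twist '[[0, 0.001, 0], [0.0006, 0.0015, 0], [0.0006, 0.0015, 0], [0.0006, 0.0015, 0], [0.0006, 0.0015, 0], [0.0006, 0.0015, 0], [0.0006, 0.0015, 0], [0.0006, 0.0015, 0]]' --claw '[0.024, 0.024, 0.024, 0.024, 0.024, 0.024, 0.024, 0.024]'

```text
clock: 14.25
ee_pos: [0.4031, 0.2859, 0.0721]
ee_rot: [-0.201, -3.134, 0.001]
wrist_force: [0.6, 0.4, 0.1]
grip_width: 0.0336
```

```bash
python3 - <<'E'
from seg import *
snapshot('top')
rel((.4055,.286,.003),1.442)
st=state(); im,d=snapshot('wrist'); cv2.imwrite('pics/wrist14.png',im)
E
```

```text
clock 14.30 pos [0.4045 0.2861 0.0723] F [ 0.1 -0.1 -0.1] w 0.0335 q [ 0.451  0.301 -0.394  0.877  0.     0.579] tau [  0.6 -63.1  32.2   0.    0.    0.1]
delta [-0.0011  0.0001  0.0693] twist [-0.0002 -0.0004  0.0007]
```

View pics/wrist14.png

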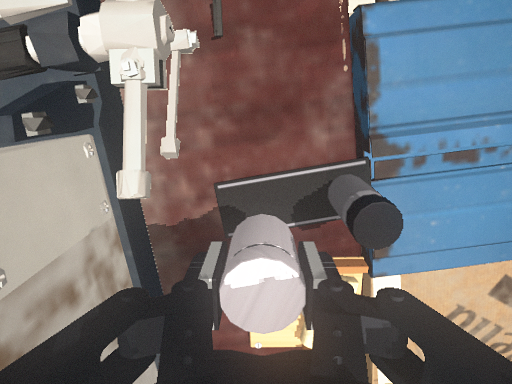

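>>> send_rows --delta_pos '[[-0.001, 0, 0.008], [-0.001, 0, 0.022], [-0.001, 0, 0.037], [-0.001, 0, 0.05], [-0.001, 0, 0.06], [-0.001, 0, 0.066], [-0.001, 0, 0.069], [-0.001, 0, 0.0695]]' --twist '[[0, 0, 0], [0, 0, 0], [0, 0, 0], [0, 0, 0], [0, 0, 0], [0, 0, 0], [0, 0, 0], [0, 0, 0]]' --claw '[0.024, 0.024, 0.024, 0.024, 0.024, 0.024, 0.024, 0.024]'

```text
clock: 15.02
ee_pos: [0.4067, 0.2859, 0.0023]
ee_rot: [-0.202, -3.135, 0.0]
wrist_force: [0.2, 0.5, -1.2]
grip_width: 0.0333
```

>>> send_rows --delta_pos '[[0, 0, 0.0005], [0, 0, 0.001], [0, 0, 0.001]]' --twist '[[0, 0, 0], [0, 0, 0], [0, 0, 0]]' --claw '[0.024, 0.024, 0.024]'

```text
clock: 15.27
ee_pos: [0.407, 0.286, 0.0015]
ee_rot: [0.202, 3.135, -0.0]
wrist_force: [0.7, -0.6, -0.4]
grip_width: 0.0332
```

>>> send_rows --delta_pos '[[0, 0, 0.0005], [0, 0, 0.001], [0, 0, 0.001]]' --twist '[[0, 0, 0], [0, 0, 0], [0, 0, 0]]' --claw '[0.024, 0.024, 0.024]'

```text
clock: 15.52
ee_pos: [0.4073, 0.2862, 0.001]
ee_rot: [0.202, 3.134, 0.001]
wrist_force: [0.6, -0.3, 3.9]
grip_width: 0.0335
```

>>> send_rows --delta_pos '[[0, 0, 0], [0, 0, 0], [0, 0, 0], [0, 0, 0], [0, 0, 0]]' --twist '[[0, 0, 0], [0, 0, 0], [0, 0, 0], [0, 0, 0], [0, 0, 0]]' --claw '[0.036, 0.042, 0.048, 0.048, 0.048]'

```text
clock: 15.93
ee_pos: [0.4073, 0.2862, 0.001]
ee_rot: [0.202, 3.134, 0.001]
wrist_force: [0.5, 0.3, -0.2]
grip_width: 0.0483
```

>>> send_rows --delta_pos '[[0, 0, -0.012], [0, 0, -0.028], [0, 0, -0.045], [0, 0, -0.062], [0, 0, -0.08], [0, 0, -0.098], [0, 0, -0.11], [0, 0, -0.11]]' --twist '[[0, 0, 0], [0, 0, 0], [0, 0, 0], [0, 0, 0], [0, 0, 0], [0, 0, 0], [0, 0, 0], [0, 0, 0]]' --claw '[0.048, 0.048, 0.048, 0.048, 0.05, 0.05, 0.05, 0.05]'

```text
clock: 16.6
ee_pos: [0.4083, 0.2867, 0.1131]
ee_rot: [0.202, 3.131, 0.003]
wrist_force: [0.3, -0.4, -0.6]
grip_width: 0.0502
```

```bash
python3 - <<'E'
from seg import *
snapshot('top')
st=state(); im,d=snapshot('wrist'); cv2.imwrite('pics/wrist15.png',im)
rel((.493,.327,.12),np.pi/2-.275)
E
```

```text
clock 16.70 pos [0.4073 0.2862 0.1109] F [0.4 0.1 0.2] w 0.05 q [ 0.449  0.27  -0.321  0.977 -0.     0.577] tau [  0.  -63.   36.4   0.4   0.   -0. ]
delta [-0.0797  0.0515 -0.009 ] twist [0.0008 0.0013 0.1462]
```

View pics/wrist15.png

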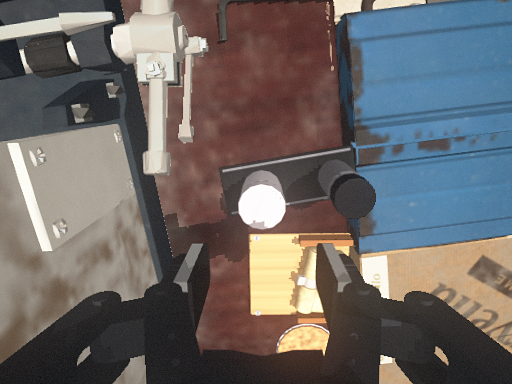

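>>> send_rows --delta_pos '[[-0.01, 0.006, -0.003], [-0.025, 0.016, -0.003], [-0.04, 0.026, 0], [-0.055, 0.035, 0], [-0.068, 0.044, 0.005], [-0.078, 0.05, 0.01], [-0.08, 0.0515, 0.01], [-0.08, 0.0515, 0.01]]' --twist '[[0, 0, 0.03], [0.001, 0.001, 0.06], [0.001, 0.001, 0.09], [0.001, 0.001, 0.12], [0.001, 0.001, 0.146], [0.001, 0.001, 0.146], [0.001, 0.001, 0.146], [0.001, 0.001, 0.146]]' --claw '[0.056, 0.06, 0.06, 0.06, 0.06, 0.06, 0.06, 0.06]'

```text
clock: 17.37
ee_pos: [0.493, 0.3268, 0.0998]
ee_rot: [-0.429, -3.111, 0.002]
wrist_force: [-0.3, 0.0, -0.3]
grip_width: 0.0597
```

```bash
python3 - <<'E'
from seg import *
snapshot('top');snapshot('top')
st=state(); im,d=snapshot('wrist'); cv2.imwrite('pics/wrist16.png',im); np.save('pics/d16.npy',d); pickle.dump(st,open('pics/st16.pkl','wb'))
rel((.493,.327,.12),np.pi/2-.275)
cv2.imwrite('pics/w16d.png',cv2.resize(im[150:290,200:340],None,fx=5,fy=4.2,interpolation=cv2.INTER_CUBIC))
E
```

```text
clock 17.52 pos [0.4925 0.3267 0.1011] F [-0.7 -0.2 -0.3] w 0.0597 q [ 0.448  0.427 -0.102  1.042 -0.     0.722] tau [ -0.1 -75.1  36.1  -0.1  -0.   -0. ]
delta [-0.0004  0.0004 -0.0189] twist [-0.0005 -0.      0.0007]
```

View pics/w16d.png

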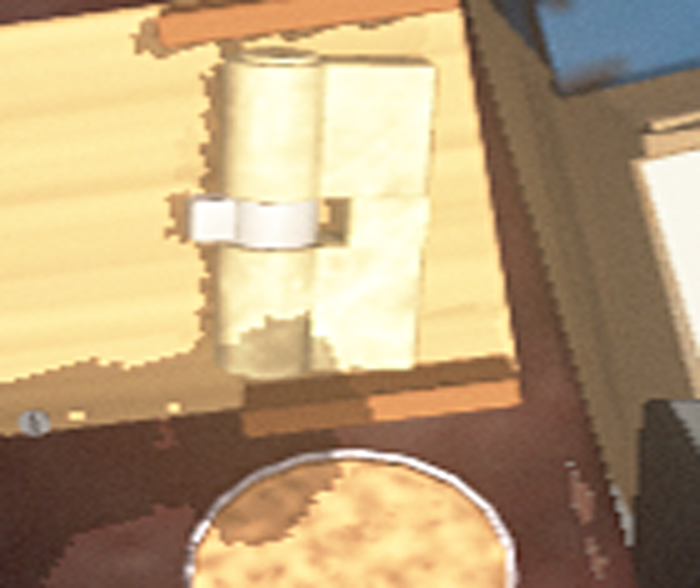

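```bash
python3 - <<'E'
from seg import *
st=pickle.load(open('pics/st16.pkl','rb')); d=np.load('pics/d16.npy'); C=cam('wrist',st)
v,u=np.mgrid[155:245,230:295]; v=v.ravel();u=u.ravel()
P=backp(C,np.c_[u,v],d[v,u])
B=np.array([.4952,.3094]); yw=-.125; bx=np.array([np.cos(yw),np.sin(yw)]);by=np.array([-bx[1],bx[0]])
L=np.c_[(P[:,:2]-B)@bx,(P[:,:2]-B)@by]
k=(P[:,2]>.0085)&(abs(L[:,0])<.0345)&(P[:,2]<.03)&(L[:,1]>-.01)
r=cv2.minAreaRect(P[k][:,:2].astype(np.float32)); print(r)
print('z max',np.percentile(P[k][:,2],[50,98]))
img=cv2.minAreaRect(P[k&(P[:,2]>.0125)][:,:2].astype(np.float32)); print(img)
# map
for name,m in (('all',k),('hi',P[:,2]>.0125)):
    Q=P[k&m]; c=Q[:,:2].mean(0); w,V=np.linalg.eigh(np.cov(Q[:,:2].T)); print(name,c,np.arctan2(V[1,1],V[0,1]))
ax=r[2]
T=R.from_rotvec(st['ee_rot']).inv().apply(P[k]-st['ee_pos']); print('tool extents',np.percentile(T,[0,1,50,99,100],axis=0).round(4))
for a in np.arange(-.035,.036,.005):
    s=T[abs(T[:,0]-a)<.0025]
    if len(s): print(round(a,3),np.percentile(s[:,1],[0,2,98,100]).round(4), 'z',np.percentile(s[:,2],[2]).round(4))
for b in np.arange(-.024,.025,.003):
    s=T[(abs(T[:,1]-b)<.0015)&(abs(T[:,0])>.008)]
    if len(s): print('y',round(b,3),'h',(st['ee_pos'][2]-s[:,2]).mean().round(4))
E
```

```text
((0.496431440114975, 0.32497531175613403), (0.038313742727041245, 0.06202446669340134), 71.69330596923828)
z max [0.01630149 0.02135737]
((0.49647143483161926, 0.3250023424625397), (0.03830676153302193, 0.06192557513713837), 70.88653564453125)
all [0.49577953 0.3271459 ] 2.8360423644524397
hi [0.49604006 0.32691138] 2.839993242246663
tool extents [[-0.0357 -0.0197  0.0781]
 [-0.0344 -0.0169  0.0792]
 [-0.0027  0.001   0.0844]
 [ 0.0263  0.0185  0.0895]
 [ 0.0269  0.0197  0.0922]]
-0.035 [-0.0153 -0.0144  0.0166  0.0166] z [0.0801]
-0.03 [-0.0153 -0.0152  0.0173  0.0174] z [0.0797]
-0.025 [-0.0153 -0.0151  0.0172  0.0173] z [0.0792]
-0.02 [-0.0152 -0.0152  0.0171  0.018 ] z [0.0794]
-0.015 [-0.0142 -0.0136  0.0178  0.018 ] z [0.0795]
-0.01 [-0.0188 -0.0141  0.0177  0.0185] z [0.0794]
-0.005 [-0.0197 -0.0186  0.0183  0.0186] z [0.0804]
0.0 [-0.0187 -0.0178  0.0182  0.0184] z [0.0798]
0.005 [-0.014  -0.0137  0.0183  0.0191] z [0.0794]
0.01 [-0.0139 -0.0135  0.0187  0.0191] z [0.0793]
0.015 [-0.0139 -0.0129  0.0186  0.0189] z [0.0794]
0.02 [-0.013  -0.0128  0.0187  0.0197] z [0.0793]
0.025 [-0.013  -0.0124  0.0186  0.0196] z [0.0794]
y -0.018 h 0.0178
y -0.015 h 0.0155
y -0.012 h 0.0181
y -0.009 h 0.0197
y -0.006 h 0.0202
y -0.003 h 0.0197
y -0.0 h 0.0178
y 0.003 h 0.0159
y 0.006 h 0.0154
y 0.009 h 0.015
y 0.012 h 0.0147
y 0.015 h 0.0142
y 0.018 h 0.0136
y 0.021 h 0.0125
```

```bash
python3 - <<'E'
from seg import *
st=pickle.load(open('pics/st16.pkl','rb')); d=np.load('pics/d16.npy'); C=cam('wrist',st); Rt=R.from_rotvec(st['ee_rot'])
v,u=np.mgrid[200:340,150:370]; v=v.ravel();u=u.ravel();k=d[v,u]>0;P=backp(C,np.c_[u,v][k],d[v,u][k]);T=Rt.inv().apply(P-st['ee_pos'])
f=(abs(T[:,0])<.02)&(abs(T[:,1])>.025)&(abs(T[:,1])<.06)&(T[:,2]<0)
print(len(T[f])); i=np.argsort(-T[f][:,2])[:15]; print(np.c_[T[f][i],np.c_[u,v][k][f][i]].round(4))
s=T[f]; 
for sg in (-1,1):
    q=s[(s[:,1]*sg>0)&(s[:,2]>-.05)]; print(sg,'x',q[:,0].min(),q[:,0].max(),'|y|',abs(q[:,1]).min(),abs(q[:,1]).max())
# pad centre check in this image: 
im=cv2.imread('pics/wrist16.png'); cv2.imwrite('pics/w16e.png',im[130:384,130:390].repeat(2,0).repeat(2,1))
E
```

```text
6071
[[ 3.60e-03  3.04e-02 -2.40e-02  3.27e+02  2.53e+02]
 [ 2.30e-03 -2.99e-02 -2.47e-02  1.97e+02  2.56e+02]
 [-3.80e-03 -2.97e-02 -2.47e-02  1.98e+02  2.68e+02]
 [ 4.50e-03  3.02e-02 -2.49e-02  3.27e+02  2.52e+02]
 [-3.70e-03  3.02e-02 -2.50e-02  3.26e+02  2.68e+02]
 [-5.00e-04 -3.00e-02 -2.51e-02  1.97e+02  2.62e+02]
 [ 2.20e-03  3.02e-02 -2.53e-02  3.27e+02  2.57e+02]
 [-4.50e-03  3.01e-02 -2.54e-02  3.26e+02  2.70e+02]
 [ 3.20e-03 -2.97e-02 -2.54e-02  1.97e+02  2.55e+02]
 [-5.00e-03  3.02e-02 -2.54e-02  3.26e+02  2.71e+02]
 [ 7.00e-04 -2.98e-02 -2.54e-02  1.97e+02  2.60e+02]
 [ 4.30e-03 -2.96e-02 -2.55e-02  1.97e+02  2.53e+02]
 [-5.50e-03  3.02e-02 -2.55e-02  3.26e+02  2.72e+02]
 [ 3.30e-03  3.01e-02 -2.56e-02  3.27e+02  2.55e+02]
 [ 2.30e-03 -2.97e-02 -2.56e-02  1.97e+02  2.57e+02]]
-1 x -0.012434316409340904 0.01073669048292874 |y| 0.029292997662475447 0.043596226109161966
1 x -0.012556917779644712 0.010829492387067931 |y| 0.029785847348813767 0.043969302035915724
```

View pics/w16e.png

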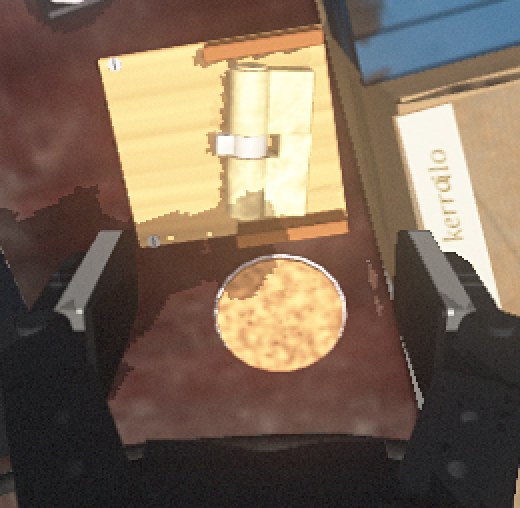

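>>> send_rows --delta_pos '[[-0.0044, 0.0003, 0.01], [-0.0044, 0.0003, 0.03], [-0.0044, 0.0003, 0.05], [-0.0044, 0.0003, 0.07], [-0.0044, 0.0003, 0.085], [-0.0044, 0.0003, 0.093], [-0.0044, 0.0003, 0.096], [-0.0044, 0.0003, 0.096]]' --twist '[[0, 0, 0.034], [0, 0, 0.034], [0, 0, 0.034], [0, 0, 0.034], [0, 0, 0.034], [0, 0, 0.034], [0, 0, 0.034], [0, 0, 0.034]]' --claw '[0.056, 0.056, 0.056, 0.056, 0.056, 0.056, 0.056, 0.056]'

```text
clock: 18.18
ee_pos: [0.4965, 0.3256, 0.0052]
ee_rot: [-0.482, -3.104, 0.001]
wrist_force: [0.4, -0.5, -0.3]
grip_width: 0.0557
```

```bash
python3 - <<'E'
from seg import *
snapshot('top')
st=state(); im,d=snapshot('wrist'); cv2.imwrite('pics/wrist17.png',im); C=cam('wrist',st); Rt=R.from_rotvec(st['ee_rot'])
rel((.493,.327,-.017),np.pi/2-.275-.034)
v,u=np.mgrid[200:340,150:370]; v=v.ravel();u=u.ravel();k=d[v,u]>0;P=backp(C,np.c_[u,v][k],d[v,u][k]);T=Rt.inv().apply(P-st['ee_pos'])
f=(abs(T[:,0])<.02)&(abs(T[:,1])>.025)&(abs(T[:,1])<.045)&(T[:,2]<-.02)
print(np.sort(P[f][:,2])[[0,5,10,50]])
E
```

```text
clock 18.28 pos [0.4972 0.3259 0.006 ] F [-0.2 -0.2 -0.3] w 0.0559 q [ 0.443  0.511 -0.243  0.816 -0.     0.752] tau [ -0.  -78.2  31.2  -0.1  -0.   -0. ]
delta [ 0.0043 -0.0003  0.023 ] twist [0.0004 0.0009 0.0009]
[0.02905604 0.02966305 0.03000956 0.03177861]
```

View pics/wrist17.png

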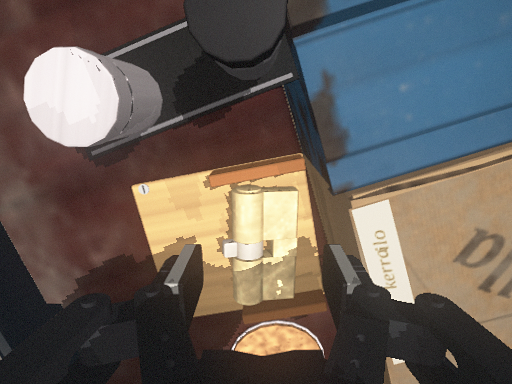

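>>> send_rows --delta_pos '[[0, 0, 0.004], [0, 0, 0.009], [0, 0, 0.014], [0, 0, 0.018], [0, 0, 0.021], [0, 0, 0.022], [0, 0, 0.022]]' --twist '[[0, 0, 0], [0, 0, 0], [0, 0, 0], [0, 0, 0], [0, 0, 0], [0, 0, 0], [0, 0, 0]]' --claw '[0.056, 0.056, 0.056, 0.054, 0.052, 0.052, 0.052]'

```text
clock: 18.87
ee_pos: [0.497, 0.3258, -0.0164]
ee_rot: [0.482, 3.104, -0.0]
wrist_force: [-0.5, -0.6, 0.3]
grip_width: 0.0523
```

```bash
python3 - <<'E'
from seg import *
snapshot('top')
st=state(); im,d=snapshot('wrist'); cv2.imwrite('pics/wrist18.png',im); C=cam('wrist',st); Rt=R.from_rotvec(st['ee_rot'])
rel((.493,.327,-.017),np.pi/2-.275-.034)
v,u=np.mgrid[200:340,150:370]; v=v.ravel();u=u.ravel();k=d[v,u]>0;P=backp(C,np.c_[u,v][k],d[v,u][k]);T=Rt.inv().apply(P-st['ee_pos'])
f=(abs(T[:,0])<.02)&(abs(T[:,1])>.024)&(abs(T[:,1])<.04)&(T[:,2]<-.02)
print(np.sort(P[f][:,2])[[0,5,10,50]])
E
```

```text
clock 18.97 pos [ 0.4973  0.326  -0.0159] F [0.4 0.3 0.4] w 0.0522 q [ 0.443  0.534 -0.271  0.765 -0.     0.752] tau [ -0.  -79.6  30.5  -0.   -0.   -0. ]
delta [ 0.0044 -0.0003  0.0011] twist [0.0004 0.0009 0.0009]
[0.00390836 0.00391755 0.00392651 0.00396186]
```

View pics/wrist18.png

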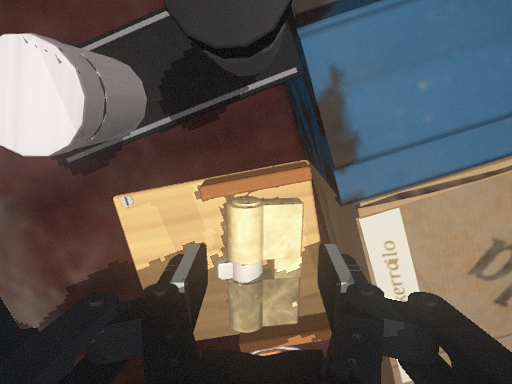

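>>> send_rows --delta_pos '[[0, 0, 0.001], [0, 0, 0.0015], [0, 0, 0.0015], [0, 0, 0.0015], [0, 0, 0.0015], [0, 0, 0.0015], [0, 0, 0.0015], [0, 0, 0.0015]]' --twist '[[0, 0, 0], [0, 0, 0], [0, 0, 0], [0, 0, 0], [0, 0, 0], [0, 0, 0], [0, 0, 0], [0, 0, 0]]' --claw '[0.052, 0.049, 0.046, 0.043, 0.04, 0.037, 0.034, 0.03]' --newtons 40

```text
clock: 19.63
ee_pos: [0.4978, 0.3261, -0.0166]
ee_rot: [0.482, 3.102, 0.001]
wrist_force: [-0.2, -0.6, 11.2]
grip_width: 0.0316
```

>>> send_rows --delta_pos '[[0, 0, 0], [0, 0, 0], [0, 0, 0], [0, 0, 0]]' --twist '[[0, 0, 0], [0, 0, 0], [0, 0, 0], [0, 0, 0]]' --claw '[0.026, 0.024, 0.024, 0.024]'

```text
clock: 19.97
ee_pos: [0.4978, 0.3261, -0.0165]
ee_rot: [0.482, 3.102, 0.001]
wrist_force: [-0.7, -1.2, 3.9]
grip_width: 0.0316
```

```bash
python3 - <<'E'
from seg import *
st=state(); im,d=snapshot('wrist'); cv2.imwrite('pics/wrist19.png',im); pickle.dump(st,open('pics/st19.pkl','wb'));np.save('pics/d19.npy',d)
rel((.497,.326,-.017),np.pi/2-.275-.034)
E
```

```text
clock 20.02 pos [ 0.4978  0.3261 -0.0166] F [ 0.2 -0.8  3.4] w 0.0312 q [ 0.443  0.534 -0.272  0.762 -0.001  0.752] tau [ -0.  -78.3  30.   -0.2   0.    0. ]
delta [ 0.0007 -0.0004  0.0004] twist [0.0011 0.0021 0.0009]
```

View pics/wrist19.png

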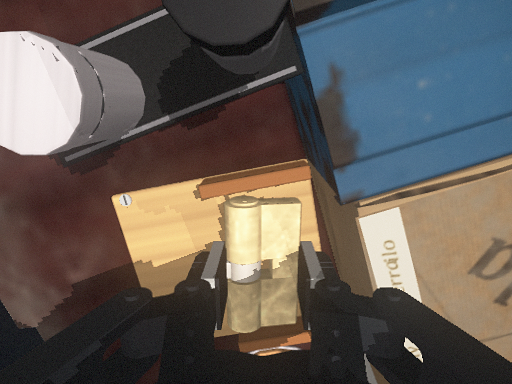

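>>> send_rows --delta_pos '[[0, 0, -0.002], [0, 0, -0.006], [0, 0, -0.013], [0, 0, -0.021], [0, 0, -0.03], [0, 0, -0.037], [0, 0, -0.04], [0, 0, -0.04]]' --twist '[[0, 0, 0], [0, 0, 0], [0, 0, 0], [0, 0, 0], [0, 0, 0], [0, 0, 0], [0, 0, 0], [0, 0, 0]]' --claw '[0.022, 0.022, 0.022, 0.022, 0.022, 0.022, 0.022, 0.022]'

```text
clock: 20.68
ee_pos: [0.4982, 0.3264, 0.0245]
ee_rot: [0.482, 3.101, 0.003]
wrist_force: [0.5, -0.5, -0.9]
grip_width: 0.0312
```

```bash
python3 - <<'E'
from seg import *
snapshot('top')
st=state(); im,d=snapshot('wrist'); cv2.imwrite('pics/wrist20.png',im); pickle.dump(st,open('pics/st20.pkl','wb'));np.save('pics/d20.npy',d)
rel((.579,.309,.024),np.pi/2-.275-.034)
C=cam('wrist',st);Rt=R.from_rotvec(st['ee_rot'])
for dd,s in ((np.load('pics/d19.npy'),pickle.load(open('pics/st19.pkl','rb'))),(d,st)):
    C=cam('wrist',s);Rt=R.from_rotvec(s['ee_rot'])
    v,u=np.mgrid[180:345,225:302];v=v.ravel();u=u.ravel();P=backp(C,np.c_[u,v],dd[v,u]);T=Rt.inv().apply(P-s['ee_pos'])
    k=(abs(T[:,1])<.014)&(T[:,2]<-.025)&(T[:,2]>-.045)
    print(T[k].min(0).round(4),T[k].max(0).round(4)); 
    for y in (-.008,.008):
        q=T[k&(abs(T[:,1]-y)<.004)]; print(y,'x',q[:,0].min().round(4),q[:,0].max().round(4)); 
        for x in (-.025,-.015,.015,.025): print('  x',x,'z',np.median(q[abs(q[:,0]-x)<.004][:,2]).round(4))
E
```

```text
clock 20.78 pos [0.4977 0.3261 0.0234] F [-0.3  0.5 -1.8] w 0.0314 q [ 0.443  0.494 -0.219  0.856 -0.001  0.752] tau [  0.  -80.7  33.8   0.1  -0.   -0. ]
delta [-0.0827  0.0084 -0.0004] twist [0.0012 0.0021 0.0009]
[-0.0397 -0.014  -0.0393] [ 0.041  0.014 -0.025]
-0.008 x -0.0396 0.041
  x -0.025 z -0.037
  x -0.015 z -0.0371
  x 0.015 z -0.0371
  x 0.025 z -0.0371
0.008 x -0.0396 0.0409
  x -0.025 z -0.0315
  x -0.015 z -0.0316
  x 0.015 z -0.0317
  x 0.025 z -0.0318
[-0.0304 -0.014  -0.0394] [ 0.0317  0.014  -0.025 ]
-0.008 x -0.0302 0.0317
  x -0.025 z -0.0369
  x -0.015 z -0.0371
  x 0.015 z -0.0371
  x 0.025 z -0.0371
0.008 x -0.03 0.0303
  x -0.025 z -0.0315
  x -0.015 z -0.0316
  x 0.015 z -0.0316
  x 0.025 z -0.0317
```

View pics/wrist20.png

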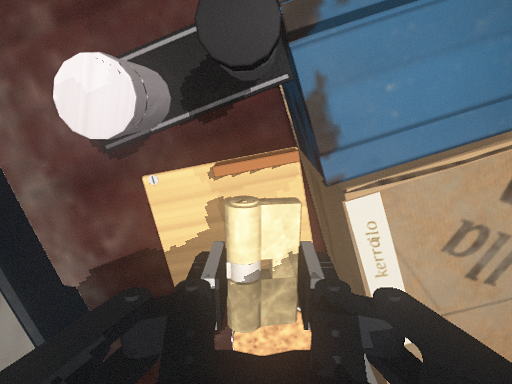

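```bash
python3 - <<'E'
from seg import *
st=pickle.load(open('pics/st16.pkl','rb')); C=cam('wrist',st)
im=cv2.imread('pics/wrist16.png'); hsv=cv2.cvtColor(im,cv2.COLOR_BGR2HSV); 
q=lambda p:np.array(p,float)/2-.25+130
print(ray(C,[q((280.5,314)),q((215,314)),q((346,314)),q((280,255)),q((280,373))],.004).round(4))
E
```

```text
[[0.5788 0.3099 0.004 ]
 [0.5709 0.2817 0.004 ]
 [0.5868 0.3382 0.004 ]
 [0.5506 0.3174 0.004 ]
 [0.6088 0.3015 0.004 ]]
```

>>> send_rows --delta_pos '[[-0.005, 0.0005, 0], [-0.015, 0.0015, 0], [-0.029, 0.003, 0], [-0.045, 0.0045, 0], [-0.06, 0.006, 0], [-0.073, 0.0075, 0], [-0.081, 0.0085, 0], [-0.083, 0.0088, 0]]' --twist '[[0, 0.001, 0], [0.001, 0.002, 0], [0.001, 0.002, 0], [0.001, 0.002, 0], [0.001, 0.002, 0], [0.001, 0.002, 0], [0.001, 0.002, 0], [0.001, 0.002, 0]]' --claw '[0.022, 0.022, 0.022, 0.022, 0.022, 0.022, 0.022, 0.022]'

```text
clock: 21.45
ee_pos: [0.5811, 0.3087, 0.0231]
ee_rot: [0.484, 3.104, 0.0]
wrist_force: [0.4, -0.2, -1.6]
grip_width: 0.0315
```

```bash
python3 - <<'E'
from seg import *
snapshot('top')
im,d=snapshot('wrist'); cv2.imwrite('pics/wrist21.png',im)
rel((.579,.3095,-.0155),np.pi/2-.275-.034)
E
```

```text
clock 21.55 pos [0.5796 0.3091 0.0232] F [-0.9  0.3 -2.5] w 0.0314 q [ 0.366  0.588 -0.037  0.946  0.     0.675] tau [ -1.2 -88.2  35.8  -0.   -0.   -0.1]
delta [0.0007 0.0002 0.0387] twist [-0.0001 -0.0004  0.0004]
```

View pics/wrist21.png

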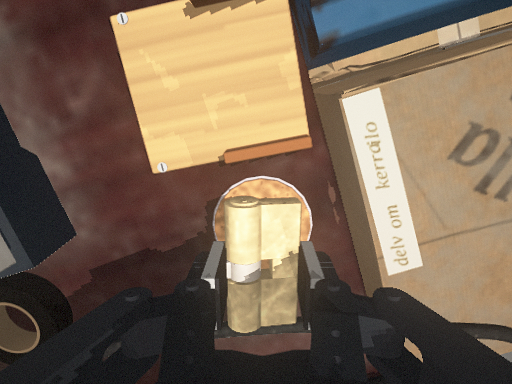

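>>> send_rows --delta_pos '[[0.0007, 0, 0.004], [0.0007, 0, 0.01], [0.0007, 0, 0.018], [0.0007, 0, 0.025], [0.0007, 0, 0.031], [0.0007, 0, 0.035], [0.0007, 0, 0.0375], [0.0007, 0, 0.038]]' --twist '[[0, 0, 0], [0, 0, 0], [0, 0, 0], [0, 0, 0], [0, 0, 0], [0, 0, 0], [0, 0, 0], [0, 0, 0]]' --claw '[0.022, 0.022, 0.022, 0.022, 0.022, 0.022, 0.022, 0.022]'

```text
clock: 22.22
ee_pos: [0.5787, 0.3092, -0.0153]
ee_rot: [-0.483, -3.103, 0.001]
wrist_force: [0.2, -0.7, -1.6]
grip_width: 0.0315
```

>>> send_rows --delta_pos '[[0, 0, 0.0005], [0, 0, 0.001], [0, 0, 0.001]]' --twist '[[0, 0, 0], [0, 0, 0], [0, 0, 0]]' --claw '[0.022, 0.022, 0.022]'

```text
clock: 22.47
ee_pos: [0.5788, 0.3092, -0.0162]
ee_rot: [-0.483, -3.104, 0.0]
wrist_force: [-0.3, -0.7, -0.7]
grip_width: 0.0314
```

>>> send_rows --delta_pos '[[0, 0, 0.0003], [0, 0, 0.0006], [0, 0, 0.0006]]' --twist '[[0, 0, 0], [0, 0, 0], [0, 0, 0]]' --claw '[0.022, 0.022, 0.022]'

```text
clock: 22.72
ee_pos: [0.579, 0.3093, -0.0165]
ee_rot: [-0.483, -3.104, 0.0]
wrist_force: [0.4, 0.5, 1.4]
grip_width: 0.0317
```

>>> send_rows --delta_pos '[[0, 0, 0.0003], [0, 0, 0.0003], [0, 0, 0.0003], [0, 0, 0.0003], [0, 0, 0.0003], [0, 0, 0.0003]]' --twist '[[0, 0, 0], [0, 0, 0], [0, 0, 0], [0, 0, 0], [0, 0, 0], [0, 0, 0]]' --claw '[0.0315, 0.034, 0.038, 0.044, 0.05, 0.05]'

```text
clock: 23.22
ee_pos: [0.579, 0.3093, -0.0168]
ee_rot: [-0.483, -3.104, 0.0]
wrist_force: [-0.4, 0.1, -0.2]
grip_width: 0.0503
```

>>> send_rows --delta_pos '[[0, 0, -0.01], [0, 0, -0.025], [0, 0, -0.045], [0, 0, -0.07], [0, 0, -0.095], [0, 0, -0.115], [0, 0, -0.125], [0, 0, -0.125]]' --twist '[[0, 0, 0], [0, 0, 0], [0, 0, 0], [0, 0, 0], [0, 0, 0], [0, 0, 0], [0, 0, 0], [0, 0, 0]]' --claw '[0.052, 0.056, 0.056, 0.056, 0.056, 0.056, 0.056, 0.056]'

```text
clock: 23.88
ee_pos: [0.5801, 0.3097, 0.1108]
ee_rot: [0.482, 3.101, 0.003]
wrist_force: [-0.3, -0.2, 1.1]
grip_width: 0.0559
```

```bash
python3 - <<'E'
from seg import *
snapshot('top')
st=state(); im,d=snapshot('wrist'); cv2.imwrite('pics/wrist22.png',im); C=cam('wrist',st)
v,u=np.mgrid[150:260,200:320];v=v.ravel();u=u.ravel();P=backp(C,np.c_[u,v],d[v,u]); k=(P[:,2]>.0095)&(P[:,2]<.03)&(np.hypot(P[:,0]-.579,P[:,1]-.3095)<.045)
print(cv2.minAreaRect(P[k][:,:2].astype(np.float32)),np.percentile(P[k][:,2],[2,50,98]))
rel((.4045,.3487,.09),1.442)
E
```

```text
((0.577857255935669, 0.30797725915908813), (0.03772115334868431, 0.06186497211456299), 71.92533111572266) [0.01262966 0.01634464 0.02140459]
clock 23.98 pos [0.5788 0.3092 0.1076] F [ 0.1 -0.3  0.1] w 0.0561 q [0.367 0.531 0.1   1.14  0.    0.675] tau [  0.1 -89.8  39.2   0.3   0.   -0. ]
delta [ 0.178  -0.0153  0.0177] twist [-0.0003 -0.0006 -0.1798]
```

View pics/wrist22.png

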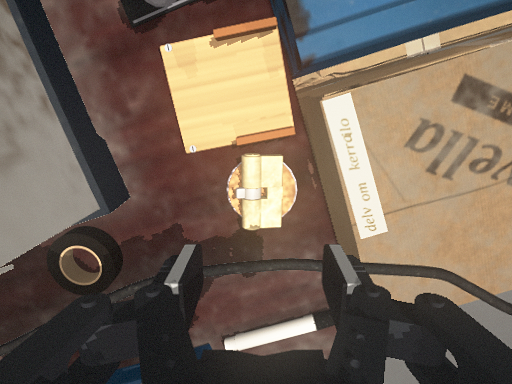

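```bash
python3 - <<'E'
from seg import *
rel((.4073,.2862,.09),1.442)
E
```

```text
clock 23.98 pos [0.5788 0.3092 0.1076] F [ 0.1 -0.3  0.1] w 0.0561 q [0.367 0.531 0.1   1.14  0.    0.675] tau [  0.1 -89.8  39.2   0.3   0.   -0. ]
delta [ 0.1564 -0.074   0.0177] twist [-0.0003 -0.0006 -0.1798]
```

>>> send_rows --delta_pos '[[0.015, -0.007, 0], [0.04, -0.019, 0], [0.065, -0.031, 0], [0.09, -0.043, 0.003], [0.115, -0.054, 0.008], [0.138, -0.065, 0.013], [0.153, -0.072, 0.017], [0.1564, -0.074, 0.0177]]' --twist '[[0, 0, -0.03], [0, 0, -0.06], [0, 0, -0.09], [0, 0, -0.12], [0, 0, -0.15], [0, 0, -0.18], [0, 0, -0.18], [0, 0, -0.18]]' --claw '[0.05, 0.05, 0.05, 0.05, 0.05, 0.05, 0.05, 0.05]'

```text
clock: 24.65
ee_pos: [0.4036, 0.2852, 0.0883]
ee_rot: [-0.2, -3.131, 0.003]
wrist_force: [0.7, -0.3, 0.3]
grip_width: 0.0496
```

```bash
python3 - <<'E'
from seg import *
snapshot('top')
st=state(); im,d=snapshot('wrist'); cv2.imwrite('pics/wrist23.png',im); pickle.dump(st,open('pics/st23.pkl','wb'))
rel((.4073,.2862,.001),1.442)
cv2.imwrite('pics/w23d.png',cv2.resize(im[130:290,190:390],None,fx=4,fy=3.75,interpolation=cv2.INTER_CUBIC))
E
```

```text
clock 24.75 pos [0.4065 0.286  0.0893] F [ 1.3  0.2 -0.8] w 0.0501 q [ 0.449  0.289 -0.359  0.925  0.     0.577] tau [  1.2 -63.4  31.9   0.    0.    0.1]
delta [-0.0009  0.0004  0.0883] twist [-0.0011 -0.0018  0.0005]
```

View pics/w23d.png

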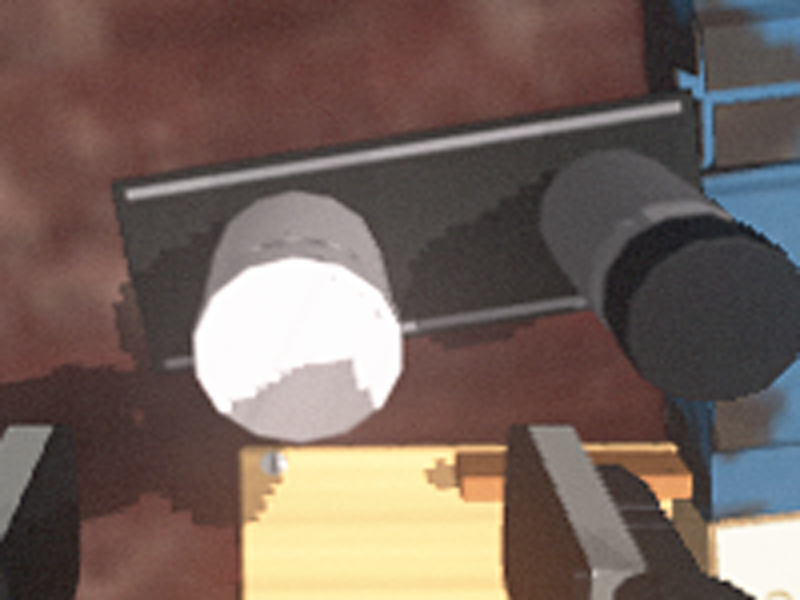

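>>> send_rows --delta_pos '[[-0.0009, 0.0004, 0.005], [-0.0009, 0.0004, 0.016], [-0.0009, 0.0004, 0.03], [-0.0009, 0.0004, 0.045], [-0.0009, 0.0004, 0.059], [-0.0009, 0.0004, 0.07], [-0.0009, 0.0004, 0.076], [-0.0009, 0.0004, 0.077]]' --twist '[[-0.001, -0.002, 0], [-0.001, -0.002, 0], [-0.001, -0.002, 0], [-0.001, -0.002, 0], [-0.001, -0.002, 0], [-0.001, -0.002, 0], [-0.001, -0.002, 0], [-0.001, -0.002, 0]]' --claw '[0.05, 0.05, 0.05, 0.05, 0.05, 0.05, 0.05, 0.05]'

```text
clock: 25.42
ee_pos: [0.4075, 0.2859, 0.0109]
ee_rot: [-0.202, -3.134, 0.002]
wrist_force: [0.4, 0.1, -0.2]
grip_width: 0.0503
```

```bash
python3 - <<'E'
from seg import *
snapshot('top')
rel((.4073,.2862,.002),1.442)
E
```

```text
clock 25.47 pos [0.4076 0.286  0.0115] F [-0.   0.6  0.4] w 0.0501 q [ 0.448  0.37  -0.483  0.718 -0.     0.577] tau [ -0.  -64.   29.1  -0.4  -0.   -0. ]
delta [0.0003 0.0001 0.0095] twist [-0.0007 -0.0007  0.    ]
```

>>> send_rows --delta_pos '[[0.0003, 0.0001, 0.003], [0.0003, 0.0001, 0.006], [0.0003, 0.0001, 0.009], [0.0003, 0.0001, 0.0095], [0.0003, 0.0001, 0.0095]]' --twist '[[0, 0, 0], [0, 0, 0], [0, 0, 0], [0, 0, 0], [0, 0, 0]]' --claw '[0.05, 0.05, 0.05, 0.05, 0.05]'

```text
clock: 25.88
ee_pos: [0.4102, 0.2876, 0.0046]
ee_rot: [0.202, 3.13, 0.005]
wrist_force: [-2.0, -4.6, 35.7]
grip_width: 0.05
```

>>> send_rows --delta_pos '[[0, 0, 0], [0, 0, 0], [0, 0, 0], [0, 0, 0], [0, 0, 0], [0, 0, 0], [0, 0, 0], [0, 0, 0]]' --twist '[[0, 0, 0], [0, 0, 0], [0, 0, 0], [0, 0, 0], [0, 0, 0], [0, 0, 0], [0, 0, 0], [0, 0, 0]]' --claw '[0.046, 0.042, 0.038, 0.035, 0.032, 0.028, 0.024, 0.024]' --newtons 25

```text
clock: 26.55
ee_pos: [0.4125, 0.2887, 0.0067]
ee_rot: [0.202, 3.125, 0.01]
wrist_force: [0.1, -3.0, 25.7]
grip_width: 0.0331
```

```bash
python3 - <<'E'
from seg import *
rel((.4073,.2862,.072),1.442)
E
```

```text
clock 26.55 pos [0.4125 0.2887 0.0067] F [ 0.1 -3.  25.7] w 0.0331 q [ 0.448  0.376 -0.49   0.693  0.001  0.577] tau [  1.1 -52.1  22.5  -0.2  -0.2  -0. ]
delta [ 0.0042 -0.0027 -0.0654] twist [ 0.0069  0.0093 -0.0003]
```

```bash
python3 - <<'E'
from seg import *
im,d=snapshot('wrist'); cv2.imwrite('pics/wrist24.png',im); im2,_=snapshot('scene'); cv2.imwrite('pics/scene24.png',im2)
rel((.4073,.2862,.072),1.442)
E
```

```text
clock 26.65 pos [0.4125 0.2887 0.0067] F [-0.8 -2.7 24.8] w 0.0331 q [ 0.448  0.376 -0.49   0.693  0.001  0.577] tau [  1.1 -52.1  22.5  -0.2  -0.2  -0. ]
delta [ 0.0042 -0.0027 -0.0654] twist [ 0.0069  0.0094 -0.0004]
```

View pics/wrist24.png

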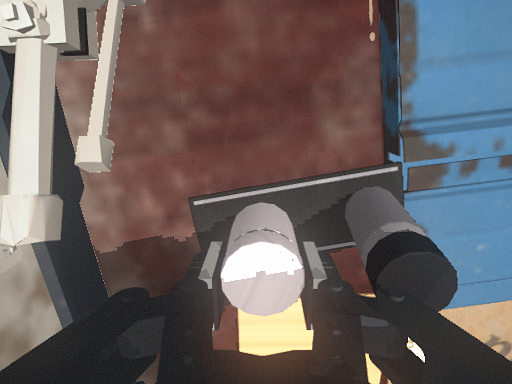

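View pics/scene24.png

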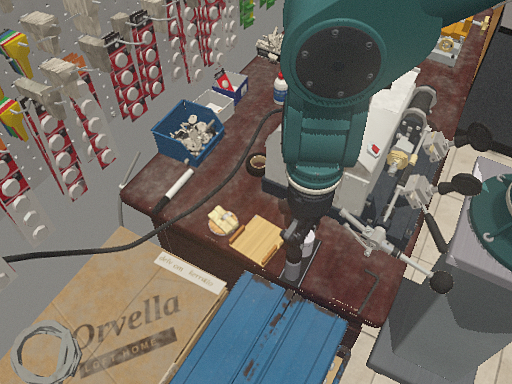

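```bash
python3 - <<'E'
from seg import *
st=state(); im,d=snapshot('wrist'); C=cam('wrist',st);Rt=R.from_rotvec(st['ee_rot'])
for (u,v) in [(385,270),(410,280),(440,290),(410,300),(400,310),(385,292),(375,295),(390,320),(420,320),(440,330),(350,300),(330,290),(372,240),(375,215)]:
    P=backp(C,[(u,v)],[d[v,u]]); print((u,v),P.round(4)[0],'tool',Rt.inv().apply(P[0]-st['ee_pos']).round(4))
cv2.imwrite('pics/w25.png',cv2.resize(cv2.convertScaleAbs(im[180:384,280:500],alpha=2.2),None,fx=3.4,fy=2.9,interpolation=cv2.INTER_CUBIC))
E
```

```text
(385, 270) [0.3994 0.3308 0.0733] tool [ 0.0178  0.0405 -0.0666]
(410, 280) [0.4049 0.3395 0.0726] tool [ 0.0135  0.0499 -0.0657]
(440, 290) [0.4094 0.3493 0.0739] tool [ 0.0103  0.0601 -0.0669]
(410, 300) [0.4067 0.336  0.0808] tool [ 0.0112  0.0466 -0.0739]
(400, 310) [0.4058 0.3307 0.0861] tool [ 0.0113  0.0413 -0.0792]
(385, 292) [0.4056 0.3296 0.0765] tool [ 0.0115  0.0401 -0.0697]
(375, 295) [0.4577 0.3495 0.0037] tool [-0.0369  0.066   0.0038]
(390, 320) [0.4094 0.3278 0.0856] tool [ 0.0074  0.0389 -0.0787]
(420, 320) [0.4065 0.3346 0.0907] tool [ 0.0111  0.0453 -0.0838]
(440, 330) [0.4073 0.3383 0.0948] tool [ 0.0108  0.0491 -0.0879]
(350, 300) [0.4043 0.3172 0.0803] tool [ 0.0112  0.0277 -0.0735]
(330, 290) [0.4039 0.3122 0.074 ] tool [ 0.0109  0.0226 -0.0673]
(372, 240) [0.3987 0.3336 0.0516] tool [ 0.0191  0.0431 -0.0448]
(375, 215) [0.393  0.3387 0.0404] tool [ 0.0255  0.0473 -0.0336]
```

View pics/w25.png

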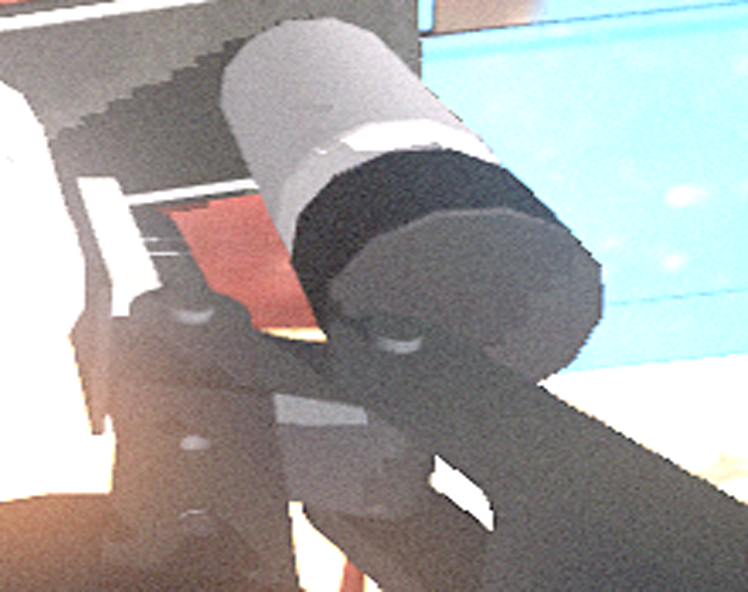

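>>> send_rows --delta_pos '[[0, 0, -0.004], [0, 0, -0.01], [0, 0, -0.02], [0, 0, -0.033], [0, 0, -0.047], [0, 0, -0.06], [0, 0, -0.068], [0, 0, -0.07]]' --twist '[[0, 0, 0], [0.003, 0.004, 0], [0.007, 0.009, 0], [0.007, 0.009, 0], [0.007, 0.009, 0], [0.007, 0.009, 0], [0.007, 0.009, 0], [0.007, 0.009, 0]]' --claw '[0.024, 0.024, 0.024, 0.024, 0.024, 0.024, 0.024, 0.024]'

```text
clock: 27.37
ee_pos: [0.4124, 0.2886, 0.078]
ee_rot: [0.203, 3.133, 0.001]
wrist_force: [0.3, -0.4, -0.0]
grip_width: 0.0329
```

```bash
python3 - <<'E'
from seg import *
snapshot('top')
st=state(); im,d=snapshot('wrist'); cv2.imwrite('pics/wrist26.png',im); pickle.dump(st,open('pics/st26.pkl','wb')); np.save('pics/d26.npy',d)
rel((.5123,.2839,.072),1.442)
a=cv2.imread('pics/wrist13.png');
cv2.imwrite('pics/cmp.png',cv2.resize(np.hstack([a[190:350,195:330],im[190:350,195:330]]),None,fx=2.9,fy=3,interpolation=cv2.INTER_CUBIC))
E
```

```text
clock 27.47 pos [0.4119 0.2884 0.0767] F [ 0.1 -0.4 -1.1] w 0.0336 q [ 0.449  0.308 -0.37   0.893 -0.     0.578] tau [  0.  -64.7  34.6   0.5  -0.   -0. ]
delta [-0.1001  0.0085  0.0048] twist [ 0.0001  0.0006 -0.0003]
```

View pics/wrist26.png

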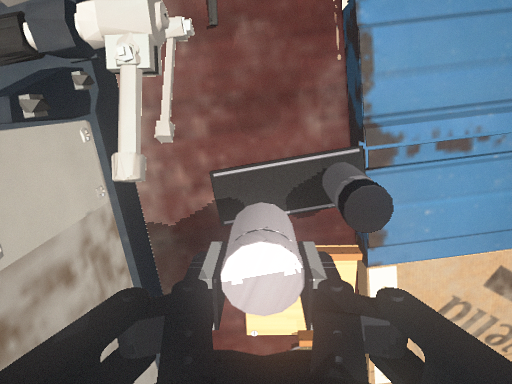

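View pics/cmp.png

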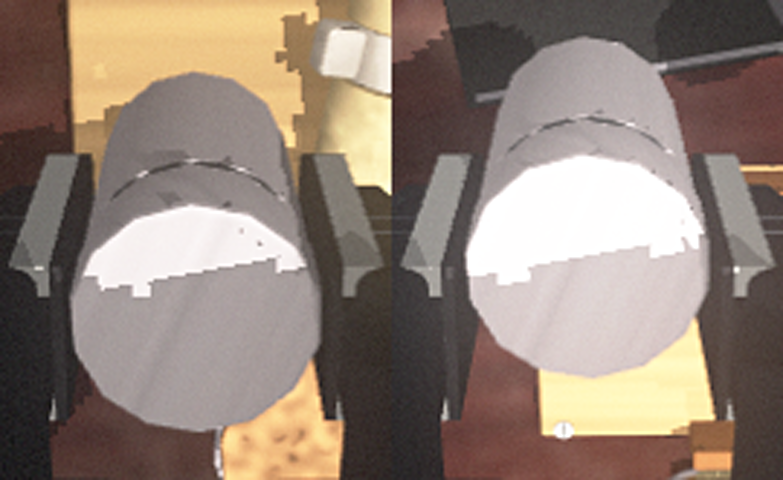

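```bash
python3 - <<'E'
from seg import *
st=pickle.load(open('pics/st26.pkl','rb')); d=np.load('pics/d26.npy'); C=cam('wrist',st);Rt=R.from_rotvec(st['ee_rot'])
q=lambda p,o:np.array([(p[0]-o)/2.9,p[1]/3])-.33+[195,190]
# now: lid left 467 right 708 top 155 bottom 377 ; ref: left 71 right 320 top 207 bottom 431
v,u=np.mgrid[248:308,230:296];v=v.ravel();u=u.ravel();P=backp(C,np.c_[u,v],d[v,u]);T=Rt.inv().apply(P-st['ee_pos'])
m=np.hypot(u-q((587.5,266),392)[0],v-q((587.5,266),392)[1])<25
A=np.c_[T[m][:,:2],np.ones(m.sum())]; c,*_=np.linalg.lstsq(A,T[m][:,2],rcond=None); print('lid plane tool',c.round(4),'resid',np.std(A@c-T[m][:,2]))
zt=c[2]; 
def tool_at(st,px,zt):
    C=cam('wrist',st);Rt=R.from_rotvec(st['ee_rot']); w=st['ee_pos'][2]-zt
    return Rt.inv().apply(ray(C,[px],w)[0]-st['ee_pos'])
s13=pickle.load(open('pics/st13.pkl','rb'))
print('now',tool_at(st,q((587.5,266),392),zt).round(4)); print('ref',tool_at(s13,q((195.5,319),0),-.054).round(4))
E
```

```text
lid plane tool [-0.842   0.0029 -0.0451] resid 0.006644893821788471
now [ 0.0025  0.0001 -0.0451]
ref [ 0.0001  0.0001 -0.054 ]
```

```bash
python3 - <<'E'
from seg import *
st=pickle.load(open('pics/st26.pkl','rb')); d=np.load('pics/d26.npy'); C=cam('wrist',st);Rt=R.from_rotvec(st['ee_rot'])
for v in range(215,320,8):
    P=backp(C,[(262,v)],[d[v,262]]); print(v,Rt.inv().apply(P[0]-st['ee_pos']).round(4))
v,u=np.mgrid[252:305,238:288];v=v.ravel();u=u.ravel();P=backp(C,np.c_[u,v],d[v,u]);T=Rt.inv().apply(P-st['ee_pos'])
m=(T[:,2]<-.035)
A=np.c_[T[m][:,:2],np.ones(m.sum())]
for _ in range(4):
    c,*_=np.linalg.lstsq(A,T[m][:,2],rcond=None); r=abs(A@c-T[m][:,2]); k=r<max(.001,2*np.median(r)); 
    T=T[m][k];A=A[k]; m=np.ones(len(T),bool)
print(c.round(4),len(T), T.min(0).round(4),T.max(0).round(4))
E
```

```text
215 [ 0.0201  0.0001 -0.018 ]
223 [ 0.0197  0.0001 -0.0275]
231 [ 0.0202  0.0001 -0.0382]
239 [ 0.0202  0.0001 -0.0462]
247 [ 0.0182  0.0001 -0.0492]
255 [ 0.0142  0.0001 -0.0478]
263 [ 0.0111  0.0001 -0.0484]
271 [ 0.0075  0.0001 -0.0481]
279 [ 0.0043  0.0001 -0.0487]
287 [ 0.001   0.0001 -0.0491]
295 [-0.0027  0.0001 -0.0489]
303 [-0.0066  0.0001 -0.0486]
311 [-0.0109  0.0001 -0.0478]
319 [-0.1048  0.      0.0736]
[-0.0133  0.0052 -0.0482] 2418 [-0.008  -0.0096 -0.0494] [ 0.0162  0.0102 -0.0472]
```

```bash
python3 - <<'E'
from seg import *
st=pickle.load(open('pics/st26.pkl','rb'))
q=lambda p,o:np.array([(p[0]-o)/2.9,p[1]/3])-.33+[195,190]
C=cam('wrist',st);Rt=R.from_rotvec(st['ee_rot'])
for zt in (-.0484,): print(Rt.inv().apply(ray(C,[q((587.5,266),392)],st['ee_pos'][2]-zt)[0]-st['ee_pos']).round(4))
# target: tin centre shift dx tool => world TCP
x=R.from_rotvec(pickle.load(open('pics/st13.pkl','rb'))['ee_rot']).as_matrix()[:,0]; print(x)
E
```

```text
[ 0.0044  0.0001 -0.0484]
[-9.91711687e-01  1.28482562e-01  4.02147056e-04]
```

```bash
python3 - <<'E'
from seg import *
rel((.5166,.2834,.0767),1.442)
E
```

```text
clock 27.47 pos [0.4119 0.2884 0.0767] F [ 0.1 -0.4 -1.1] w 0.0336 q [ 0.449  0.308 -0.37   0.893 -0.     0.578] tau [  0.  -64.7  34.6   0.5  -0.   -0. ]
delta [-1.045e-01  8.500e-03  1.000e-04] twist [ 0.0001  0.0006 -0.0003]
```

>>> send_rows --delta_pos '[[-0.008, 0.0006, 0], [-0.022, 0.0018, 0], [-0.04, 0.0032, 0], [-0.06, 0.0048, 0], [-0.08, 0.0064, 0], [-0.095, 0.0077, 0], [-0.103, 0.0084, 0], [-0.1045, 0.0085, 0]]' --twist '[[0, 0, 0], [0, 0, 0], [0, 0, 0], [0, 0, 0], [0, 0, 0], [0, 0, 0], [0, 0, 0], [0, 0, 0]]' --claw '[0.024, 0.024, 0.024, 0.024, 0.024, 0.024, 0.024, 0.024]'

```text
clock: 28.13
ee_pos: [0.5178, 0.283, 0.0758]
ee_rot: [-0.204, -3.135, 0.001]
wrist_force: [-1.3, -0.3, -0.8]
grip_width: 0.0335
```

```bash
python3 - <<'E'
from seg import *
snapshot('top');snapshot('top');snapshot('top')
rel((.5166,.2834,.012),1.442)
E
```

```text
clock 28.28 pos [0.5159 0.2833 0.0764] F [-0.5  0.6  0.3] w 0.0334 q [ 0.364  0.441 -0.151  0.979 -0.     0.493] tau [ -0.8 -75.6  35.9  -0.1  -0.   -0. ]
delta [-0.0007  0.0003  0.0644] twist [-0.0004 -0.0004 -0.0002]
```

>>> send_rows --delta_pos '[[-0.0007, 0.0003, 0.005], [-0.0007, 0.0003, 0.015], [-0.0007, 0.0003, 0.028], [-0.0007, 0.0003, 0.041], [-0.0007, 0.0003, 0.053], [-0.0007, 0.0003, 0.061], [-0.0007, 0.0003, 0.064], [-0.0007, 0.0003, 0.0645]]' --twist '[[0, 0, 0], [0, 0, 0], [0, 0, 0], [0, 0, 0], [0, 0, 0], [0, 0, 0], [0, 0, 0], [0, 0, 0]]' --claw '[0.024, 0.024, 0.024, 0.024, 0.024, 0.024, 0.024, 0.024]'

```text
clock: 28.95
ee_pos: [0.5159, 0.2834, 0.0112]
ee_rot: [-0.202, -3.134, 0.001]
wrist_force: [0.2, 0.4, -1.3]
grip_width: 0.0334
```

```bash
python3 - <<'E'
from seg import *
snapshot('top');snapshot('top')
st=state(); im,d=snapshot('wrist'); cv2.imwrite('pics/wrist27.png',im); pickle.dump(st,open('pics/st27.pkl','wb')); np.save('pics/d27.npy',d)
rel((.5166,.2834,.0085),1.442)
C=cam('wrist',st);Rt=R.from_rotvec(st['ee_rot'])
for v in range(231,320,8):
    P=backp(C,[(262,v)],[d[v,262]]); print(v,P.round(4)[0],Rt.inv().apply(P[0]-st['ee_pos']).round(4))
E
```

```text
clock 29.10 pos [0.5168 0.2836 0.0124] F [-0.6  0.5 -1.4] w 0.0334 q [ 0.364  0.498 -0.247  0.826 -0.     0.493] tau [  0.  -78.   31.8  -0.    0.    0. ]
delta [ 0.0002 -0.0002  0.0039] twist [-0.      0.0003 -0.0002]
231 [0.4965 0.2863 0.0506] [ 0.0203  0.0001 -0.0384]
239 [0.4973 0.2862 0.0569] [ 0.0195  0.0001 -0.0447]
247 [0.4991 0.286  0.0604] [ 0.0177  0.0001 -0.0482]
255 [0.5021 0.2856 0.0609] [ 0.0147  0.0001 -0.0488]
263 [0.5061 0.285  0.0597] [ 0.0106  0.0001 -0.0475]
271 [0.5097 0.2846 0.0593] [ 0.007   0.0001 -0.0472]
279 [0.5122 0.2842 0.0611] [ 0.0045  0.0001 -0.0489]
287 [0.5158 0.2838 0.0611] [ 0.0009  0.0001 -0.0489]
295 [0.5197 0.2833 0.0605] [-0.0031  0.0001 -0.0483]
303 [0.5238 0.2828 0.0599] [-0.0072  0.0001 -0.0478]
311 [0.5275 0.2823 0.0599] [-0.011   0.0001 -0.0478]
319 [ 5.758e-01  2.760e-01 -5.000e-04] [-0.0596  0.0001  0.0127]
```

View pics/wrist27.png

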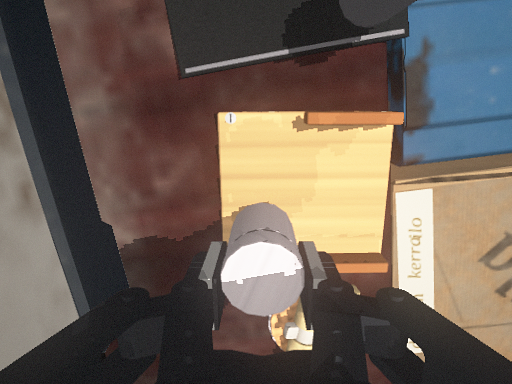

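>>> send_rows --delta_pos '[[0, 0, 0.001], [0, 0, 0.002], [0, 0, 0.003], [0, 0, 0.0035], [0, 0, 0.0035]]' --twist '[[0, 0, 0], [0, 0, 0], [0, 0, 0], [0, 0, 0], [0, 0, 0]]' --claw '[0.024, 0.024, 0.024, 0.024, 0.024]'

```text
clock: 29.52
ee_pos: [0.5168, 0.2835, 0.0088]
ee_rot: [0.202, 3.135, -0.0]
wrist_force: [-0.1, 0.0, -0.8]
grip_width: 0.0333
```

>>> send_rows --delta_pos '[[0, 0, 0.0005], [0, 0, 0.001], [0, 0, 0.001]]' --twist '[[0, 0, 0], [0, 0, 0], [0, 0, 0]]' --claw '[0.024, 0.024, 0.024]'

```text
clock: 29.77
ee_pos: [0.5168, 0.2836, 0.0078]
ee_rot: [0.202, 3.135, -0.0]
wrist_force: [0.8, -0.8, -0.7]
grip_width: 0.0336
```

>>> send_rows --delta_pos '[[0, 0, 0.0004], [0, 0, 0.0008], [0, 0, 0.0008]]' --twist '[[0, 0, 0], [0, 0, 0], [0, 0, 0]]' --claw '[0.024, 0.024, 0.024]'

```text
clock: 30.02
ee_pos: [0.5168, 0.2836, 0.0077]
ee_rot: [0.202, 3.134, 0.0]
wrist_force: [-4.0, -1.6, 11.0]
grip_width: 0.0332
```

>>> send_rows --delta_pos '[[0, 0, 0], [0, 0, 0], [0, 0, 0], [0, 0, 0], [0, 0, 0]]' --twist '[[0, 0, 0], [0, 0, 0], [0, 0, 0], [0, 0, 0], [0, 0, 0]]' --claw '[0.036, 0.042, 0.05, 0.054, 0.054]'

```text
clock: 30.43
ee_pos: [0.5168, 0.2836, 0.0076]
ee_rot: [0.202, 3.134, 0.0]
wrist_force: [-0.2, -0.3, -0.4]
grip_width: 0.0541
```

```bash
python3 - <<'E'
from seg import *
rel((.5116,.2846,.1196),1.442)
E
```

```text
clock 30.43 pos [0.5168 0.2836 0.0076] F [-0.2 -0.3 -0.4] w 0.0541 q [ 0.364  0.502 -0.254  0.814 -0.     0.493] tau [  0.  -78.6  31.8  -0.   -0.   -0. ]
delta [ 0.0052  0.0004 -0.112 ] twist [ 0.0001  0.0006 -0.0001]
```

>>> send_rows --delta_pos '[[0, 0, -0.008], [0, 0, -0.024], [0, 0, -0.042], [0, 0, -0.06], [0.003, 0, -0.08], [0.005, 0, -0.1], [0.0052, 0.0004, -0.11], [0.0052, 0.0004, -0.112]]' --twist '[[0, 0, 0], [0, 0, 0], [0, 0, 0], [0, 0, 0], [0, 0, 0], [0, 0, 0], [0, 0, 0], [0, 0, 0]]' --claw '[0.056, 0.056, 0.056, 0.056, 0.056, 0.056, 0.056, 0.056]'

```text
clock: 31.1
ee_pos: [0.5125, 0.2851, 0.1217]
ee_rot: [0.202, 3.132, 0.002]
wrist_force: [-1.1, 0.5, -0.4]
grip_width: 0.056
```

```bash
python3 - <<'E'
from seg import *
snapshot('top');snapshot('top');snapshot('top')
st=state(); im,d=snapshot('wrist'); cv2.imwrite('pics/wrist28.png',im); pickle.dump(st,open('pics/st28.pkl','wb'))
rel((.4045,.3487,.0433),1.442)
a=cv2.imread('pics/wrist8.png')
cv2.imwrite('pics/cmp28.png',cv2.resize(np.hstack([a[140:270,190:330],im[140:270,190:330]]),None,fx=2.85,fy=4.5,interpolation=cv2.INTER_CUBIC))
cv2.imwrite('pics/w28d.png',cv2.resize(im[140:270,190:330],None,fx=5,fy=4.5,interpolation=cv2.INTER_CUBIC))
E
```

```text
clock 31.30 pos [0.5112 0.2844 0.1185] F [ 0.1  0.3 -0.3] w 0.0561 q [ 0.369  0.407 -0.086  1.079 -0.     0.498] tau [  0.1 -76.4  37.3   0.1   0.   -0. ]
delta [0.1141 0.0501 0.0752] twist [-0.0007 -0.0007 -0.0002]
```

View pics/w28d.png

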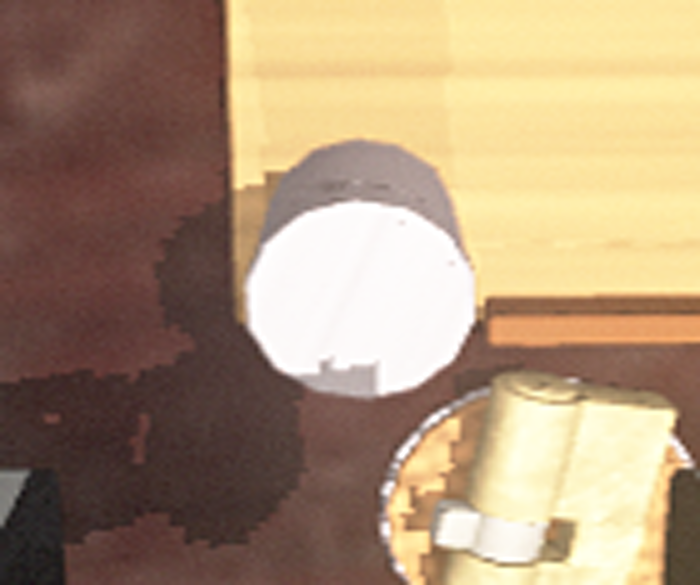

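```bash
python3 - <<'E'
from seg import *
rel((.4048,.3487,.1225),1.442)
E
```

```text
clock 31.30 pos [0.5112 0.2844 0.1185] F [ 0.1  0.3 -0.3] w 0.0561 q [ 0.369  0.407 -0.086  1.079 -0.     0.498] tau [  0.1 -76.4  37.3   0.1   0.   -0. ]
delta [ 0.1138  0.0501 -0.004 ] twist [-0.0007 -0.0007 -0.0002]
```

>>> send_rows --delta_pos '[[0.01, 0.0045, 0], [0.027, 0.012, 0], [0.047, 0.0205, 0], [0.067, 0.0295, 0], [0.087, 0.038, -0.002], [0.104, 0.0458, -0.004], [0.1125, 0.0495, -0.004], [0.1138, 0.0501, -0.004]]' --twist '[[0, 0, 0], [0, 0, 0], [0, 0, 0], [0, 0, 0], [0, 0, 0], [0, 0, 0], [0, 0, 0], [0, 0, 0]]' --claw '[0.05, 0.05, 0.05, 0.05, 0.05, 0.05, 0.05, 0.05]'

```text
clock: 31.97
ee_pos: [0.403, 0.3494, 0.1221]
ee_rot: [-0.2, -3.134, 0.002]
wrist_force: [0.2, -0.8, 0.1]
grip_width: 0.0501
```

```bash
python3 - <<'E'
from seg import *
snapshot('top');snapshot('top');snapshot('top')
st=state(); im,d=snapshot('wrist'); cv2.imwrite('pics/wrist29.png',im); pickle.dump(st,open('pics/st29.pkl','wb'))
rel((.4048,.3487,.012),1.442)
a=cv2.imread('pics/wrist7.png'); print(pickle.load(open('pics/st7.pkl','rb'))['ee_pos'])
cv2.imwrite('pics/cmp29.png',cv2.resize(np.hstack([a[150:250,200:310],im[150:250,200:310]]),None,fx=3.6,fy=3.6,interpolation=cv2.INTER_CUBIC))
E
```

```text
clock 32.17 pos [0.4054 0.3484 0.1222] F [ 0.7  0.6 -0.1] w 0.0503 q [ 0.558  0.323 -0.209  1.04  -0.     0.687] tau [  1.1 -67.3  35.8   0.    0.    0. ]
delta [0.0006 0.0003 0.1102] twist [-0.001  -0.0007 -0.0007]
[0.40524831 0.34901788 0.12340031]
```

View pics/cmp29.png

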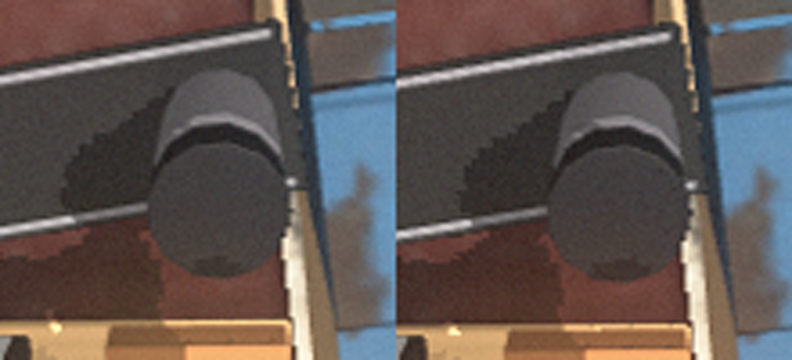

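>>> send_rows --delta_pos '[[0.0005, 0.0003, 0.006], [0.0005, 0.0003, 0.02], [0.0005, 0.0003, 0.035], [0.0005, 0.0003, 0.05], [0.0005, 0.0003, 0.063], [0.0005, 0.0003, 0.073], [0.0005, 0.0003, 0.078], [0.0005, 0.0003, 0.08]]' --twist '[[-0.001, -0.001, 0], [-0.001, -0.001, 0], [-0.001, -0.001, 0], [-0.001, -0.001, 0], [-0.001, -0.001, 0], [-0.001, -0.001, 0], [-0.001, -0.001, 0], [-0.001, -0.001, 0]]' --claw '[0.05, 0.05, 0.05, 0.05, 0.05, 0.05, 0.05, 0.05]'

```text
clock: 32.83
ee_pos: [0.4049, 0.348, 0.0411]
ee_rot: [-0.205, -3.134, 0.001]
wrist_force: [-0.8, 0.9, 0.1]
grip_width: 0.0504
```

```bash
python3 - <<'E'
from seg import *
snapshot('top')
im,d=snapshot('wrist'); cv2.imwrite('pics/wrist30.png',im)
rel((.4048,.3487,.012),1.442)
E
```

```text
clock 32.93 pos [0.4051 0.3485 0.042 ] F [-0.  -0.   0.6] w 0.0499 q [ 0.558  0.389 -0.348  0.834 -0.     0.688] tau [ -0.1 -67.8  31.6  -0.3  -0.   -0. ]
delta [0.0004 0.0002 0.03  ] twist [-0.0001  0.0001 -0.0012]
```

View pics/wrist30.png

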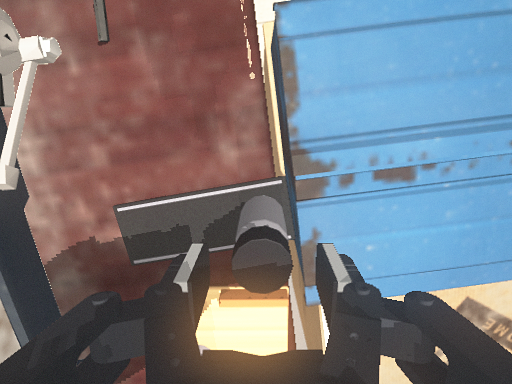

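>>> send_rows --delta_pos '[[0.0003, 0.0002, 0.003], [0.0003, 0.0002, 0.007], [0.0003, 0.0002, 0.011], [0.0003, 0.0002, 0.014], [0.0003, 0.0002, 0.015]]' --twist '[[0, 0, 0], [0, 0, 0], [0, 0, 0], [0, 0, 0], [0, 0, 0]]' --claw '[0.05, 0.05, 0.05, 0.05, 0.05]'

```text
clock: 33.35
ee_pos: [0.4046, 0.3486, 0.0266]
ee_rot: [-0.204, -3.135, 0.001]
wrist_force: [0.3, -0.7, 0.2]
grip_width: 0.0499
```

>>> send_rows --delta_pos '[[0, 0, 0.003], [0, 0, 0.006], [0, 0, 0.009], [0, 0, 0.012], [0, 0, 0.013]]' --twist '[[0, 0, 0], [0, 0, 0], [0, 0, 0], [0, 0, 0], [0, 0, 0]]' --claw '[0.05, 0.05, 0.05, 0.05, 0.05]'

```text
clock: 33.77
ee_pos: [0.4044, 0.3485, 0.013]
ee_rot: [-0.204, -3.134, 0.001]
wrist_force: [-0.7, 0.1, -0.1]
grip_width: 0.0501
```

```bash
python3 - <<'E'
from seg import *
snapshot('top')
rel((.4048,.3487,.013),1.442)
E
```

```text
clock 33.82 pos [0.4044 0.3484 0.0131] F [-0.9  0.7 -0.7] w 0.0503 q [ 0.559  0.419 -0.391  0.762 -0.     0.689] tau [  0.  -70.8  30.9  -0.   -0.   -0. ]
delta [-0.0004  0.0003  0.0001] twist [-0.0009 -0.0008 -0.0012]
```

>>> send_rows --delta_pos '[[-0.0004, 0.0003, 0], [-0.0004, 0.0003, 0], [-0.0004, 0.0003, 0], [-0.0004, 0.0003, 0], [-0.0004, 0.0003, 0], [-0.0004, 0.0003, 0], [-0.0004, 0.0003, 0], [-0.0004, 0.0003, 0]]' --twist '[[-0.001, -0.001, -0.001], [-0.001, -0.001, -0.001], [-0.001, -0.001, -0.001], [-0.001, -0.001, -0.001], [-0.001, -0.001, -0.001], [-0.001, -0.001, -0.001], [-0.001, -0.001, -0.001], [-0.001, -0.001, -0.001]]' --claw '[0.046, 0.042, 0.038, 0.034, 0.031, 0.028, 0.025, 0.02]' --newtons 25

```text
clock: 34.48
ee_pos: [0.4049, 0.3487, 0.0132]
ee_rot: [0.202, 3.135, 0.0]
wrist_force: [-0.7, -1.0, 2.8]
grip_width: 0.0274
```

>>> send_rows --delta_pos '[[0, 0, 0], [0, 0, 0], [0, 0, 0]]' --twist '[[0, 0, 0], [0, 0, 0], [0, 0, 0]]' --claw '[0.018, 0.018, 0.018]'

```text
clock: 34.73
ee_pos: [0.4049, 0.3487, 0.0132]
ee_rot: [0.202, 3.135, 0.0]
wrist_force: [0.5, 0.1, 2.3]
grip_width: 0.0274
```

```bash
python3 - <<'E'
from seg import *
st=state(); im,d=snapshot('wrist'); cv2.imwrite('pics/wrist31.png',im);pickle.dump(st,open('pics/st31.pkl','wb'));np.save('pics/d31.npy',d)
rel((.4048,.3487,.013),1.442)
E
```

```text
clock 34.78 pos [0.4049 0.3487 0.0132] F [-0.7  0.8  1.8] w 0.0277 q [ 0.558  0.419 -0.391  0.76  -0.     0.687] tau [  0.1 -69.2  30.4  -0.2   0.1   0. ]
delta [ 0.0001 -0.      0.0002] twist [ 0.0002  0.0004 -0.0002]
```

View pics/wrist31.png

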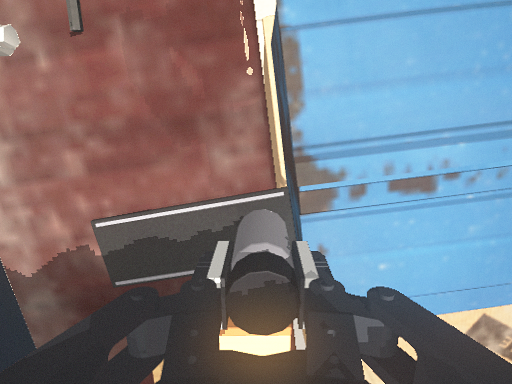

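>>> send_rows --delta_pos '[[0, 0, -0.004], [0, 0, -0.012], [0, 0, -0.024], [0, 0, -0.037], [0, 0, -0.05], [0, 0, -0.062], [0, 0, -0.069], [0, 0, -0.07]]' --twist '[[0, 0, 0], [0, 0, 0], [0, 0, 0], [0, 0, 0], [0, 0, 0], [0, 0, 0], [0, 0, 0], [0, 0, 0]]' --claw '[0.018, 0.018, 0.018, 0.018, 0.018, 0.018, 0.018, 0.018]'

```text
clock: 35.45
ee_pos: [0.4055, 0.3491, 0.0848]
ee_rot: [0.202, 3.133, 0.002]
wrist_force: [0.3, -0.0, 0.4]
grip_width: 0.0272
```

```bash
python3 - <<'E'
from seg import *
rel((.4724,.2909,.083),1.442)
E
```

```text
clock 35.45 pos [0.4055 0.3491 0.0848] F [ 0.3 -0.   0.4] w 0.0272 q [ 0.558  0.349 -0.279  0.94  -0.     0.687] tau [  0.  -68.2  34.8   0.8   0.    0. ]
delta [-0.0738 -0.0491  0.0019] twist [ 0.0016  0.002  -0.0002]
```

>>> send_rows --delta_pos '[[-0.006, -0.004, 0], [-0.016, -0.011, 0], [-0.029, -0.019, 0], [-0.043, -0.029, 0], [-0.056, -0.037, 0.001], [-0.067, -0.0445, 0.001], [-0.073, -0.0485, 0.001], [-0.0738, -0.0491, 0.001]]' --twist '[[0.001, 0.001, 0], [0.001, 0.001, 0], [0.0016, 0.002, 0], [0.0016, 0.002, 0], [0.0016, 0.002, 0], [0.0016, 0.002, 0], [0.0016, 0.002, 0], [0.0016, 0.002, 0]]' --claw '[0.018, 0.018, 0.018, 0.018, 0.018, 0.018, 0.018, 0.018]'

```text
clock: 36.12
ee_pos: [0.4735, 0.2897, 0.0834]
ee_rot: [-0.205, -3.135, 0.001]
wrist_force: [-0.2, -1.1, 0.2]
grip_width: 0.0275
```

```bash
python3 - <<'E'
from seg import *
snapshot('top');snapshot('top');snapshot('top')
rel((.4724,.2909,.017),1.442)
E
```

```text
clock 36.27 pos [0.4721 0.291  0.0837] F [-0.2 -0.7  0.1] w 0.0277 q [ 0.405  0.382 -0.229  0.96   0.     0.534] tau [ -1.3 -70.7  35.1  -0.1  -0.   -0. ]
delta [-0.0003 -0.0001  0.0667] twist [-0.     -0.0003 -0.0002]
```

>>> send_rows --delta_pos '[[-0.0003, 0, 0.005], [-0.0003, 0, 0.015], [-0.0003, 0, 0.028], [-0.0003, 0, 0.041], [-0.0003, 0, 0.053], [-0.0003, 0, 0.062], [-0.0003, 0, 0.066], [-0.0003, 0, 0.067]]' --twist '[[0, 0, 0], [0, 0, 0], [0, 0, 0], [0, 0, 0], [0, 0, 0], [0, 0, 0], [0, 0, 0], [0, 0, 0]]' --claw '[0.018, 0.018, 0.018, 0.018, 0.018, 0.018, 0.018, 0.018]'

```text
clock: 36.93
ee_pos: [0.4717, 0.2909, 0.0158]
ee_rot: [-0.202, -3.133, 0.001]
wrist_force: [-0.8, -0.7, -0.0]
grip_width: 0.0272
```

```bash
python3 - <<'E'
from seg import *
snapshot('top');snapshot('top')
rel((.4724,.2909,.015),1.442)
im,d=snapshot('wrist'); cv2.imwrite('pics/wrist32.png',im)
E
```

```text
clock 37.03 pos [0.4723 0.2911 0.0168] F [ 0.1 -0.5 -0.3] w 0.0275 q [ 0.405  0.444 -0.333  0.794  0.     0.534] tau [  0.1 -72.1  30.8  -0.2   0.    0. ]
delta [-0.0001 -0.0002  0.0018] twist [-0.     -0.0004  0.    ]
```

View pics/wrist32.png

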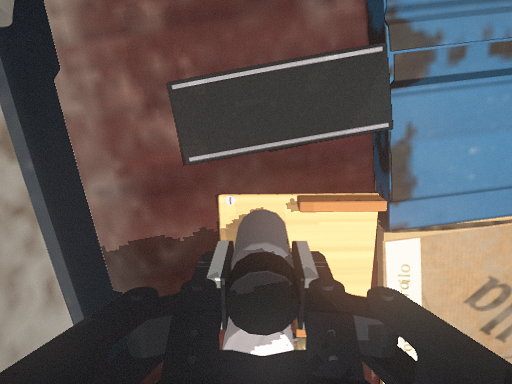

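>>> send_rows --delta_pos '[[0, -0.0002, 0.0008], [0, -0.0002, 0.0016], [0, -0.0002, 0.002], [0, -0.0002, 0.002]]' --twist '[[0, 0, 0], [0, 0, 0], [0, 0, 0], [0, 0, 0]]' --claw '[0.018, 0.018, 0.018, 0.018]'

```text
clock: 37.42
ee_pos: [0.4726, 0.291, 0.0152]
ee_rot: [0.202, 3.135, 0.001]
wrist_force: [0.3, 0.9, -0.5]
grip_width: 0.0273
```

>>> send_rows --delta_pos '[[0, 0, 0.0004], [0, 0, 0.0008], [0, 0, 0.0008]]' --twist '[[0, 0, 0], [0, 0, 0], [0, 0, 0]]' --claw '[0.018, 0.018, 0.018]'

```text
clock: 37.67
ee_pos: [0.4725, 0.2909, 0.0143]
ee_rot: [0.202, 3.135, 0.001]
wrist_force: [-0.3, -0.4, -0.4]
grip_width: 0.0274
```

>>> send_rows --delta_pos '[[0, 0, 0.0004], [0, 0, 0.0008], [0, 0, 0.0008]]' --twist '[[0, 0, 0], [0, 0, 0], [0, 0, 0]]' --claw '[0.018, 0.018, 0.018]'

```text
clock: 37.92
ee_pos: [0.4727, 0.291, 0.0142]
ee_rot: [0.202, 3.134, 0.001]
wrist_force: [-2.4, -1.4, 9.8]
grip_width: 0.0276
```

Contact; release and rise to the earlier comparison pose (0.4697, 0.2920, 0.1216).

>>> send_rows --delta_pos '[[0, 0, 0], [0, 0, 0], [0, 0, 0], [0, 0, 0], [0, 0, 0]]' --twist '[[0, 0, 0], [0, 0, 0], [0, 0, 0], [0, 0, 0], [0, 0, 0]]' --claw '[0.03, 0.036, 0.044, 0.05, 0.05]'

```text
clock: 38.33
ee_pos: [0.4727, 0.291, 0.0141]
ee_rot: [0.202, 3.134, 0.001]
wrist_force: [-0.1, -0.2, -0.1]
grip_width: 0.0501
```

>>> send_rows --delta_pos '[[0, 0, -0.008], [0, 0, -0.023], [0, 0, -0.04], [0, 0, -0.058], [0.001, 0, -0.076], [0.002, 0, -0.093], [0.003, 0.001, -0.105], [0.003, 0.001, -0.107]]' --twist '[[0, 0, 0], [0, 0, 0], [0, 0, 0], [0, 0, 0], [0, 0, 0], [0, 0, 0], [0, 0, 0], [0, 0, 0]]' --claw '[0.05, 0.05, 0.05, 0.056, 0.065, 0.075, 0.085, 0.085]'

```text
clock: 39.0
ee_pos: [0.4705, 0.2928, 0.1236]
ee_rot: [0.202, 3.131, 0.003]
wrist_force: [0.6, 0.3, 0.7]
grip_width: 0.085
```

```bash
python3 - <<'E'
from seg import *
for _ in range(3): snapshot('top')
st=state(); im,d=snapshot('wrist'); cv2.imwrite('pics/wrist33.png',im); pickle.dump(st,open('pics/st33.pkl','wb')); np.save('pics/d33.npy',d)
rel((.4697,.2920,.1216),1.442)
a=cv2.imread('pics/wrist3.png')
cv2.imwrite('pics/cmp33.png',cv2.resize(np.hstack([a[160:280,220:350],im[160:280,220:350]]),None,fx=3,fy=5,interpolation=cv2.INTER_CUBIC))
cv2.imwrite('pics/w33d.png',cv2.resize(im[160:280,220:350],None,fx=6,fy=5,interpolation=cv2.INTER_CUBIC))
E
```

```text
clock 39.20 pos [0.4694 0.2921 0.1204] F [ 0.3  0.1 -1.1] w 0.0847 q [ 0.409  0.353 -0.168  1.05   0.     0.538] tau [  0.1 -71.1  36.9   0.1   0.    0. ]
delta [-0.0003 -0.0001 -0.0012] twist [ 0.     -0.0001 -0.0001]
```

View pics/w33d.png

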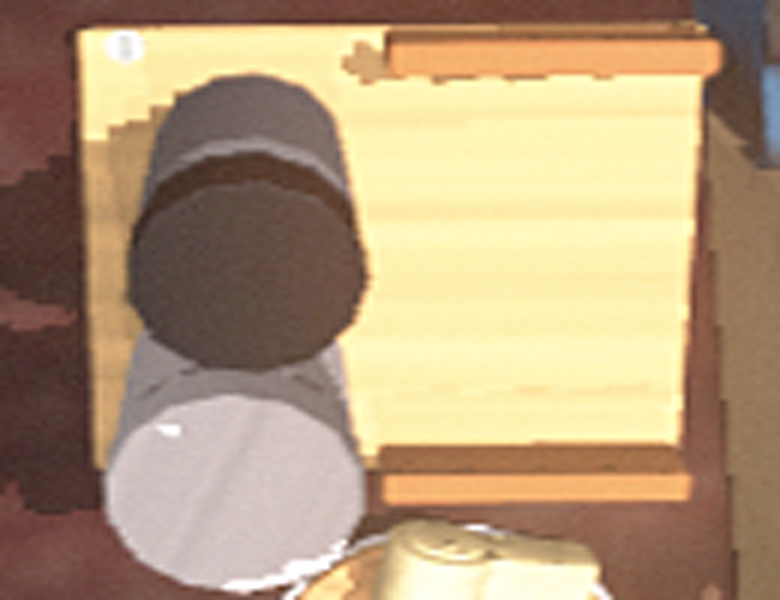

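```bash
python3 - <<'E'
from seg import *
a=cv2.imread('pics/wrist3.png');b=cv2.imread('pics/wrist33.png')
sa,sb=[pickle.load(open(f'pics/st{i}.pkl','rb')) for i in (3,33)]
def roi(im,f,x0,y0,x1,y1):
    h=cv2.cvtColor(im,cv2.COLOR_BGR2HSV).astype(int); m=f(h[...,0],h[...,1],h[...,2]); o=np.zeros(m.shape,np.uint8);o[y0:y1,x0:x1]=m[y0:y1,x0:x1]*255
    n,l,s,_=cv2.connectedComponentsWithStats(o);k=1+np.argmax(s[1:,4]);return (l==k).astype(np.uint8)*255
for im,s in ((a,sa),(b,sb)):
    C=cam('wrist',s)
    jar=roi(im,lambda H,S,V:(V<125)&(S<75),238,172,284,234); circ(C,jar,.06,'jar+cap')
    tin=roi(im,lambda H,S,V:(S<30)&(V>170),232,236,284,280); circ(C,tin,.056,'tin')
    x,y,w,h=cv2.boundingRect(jar); print(x,y,w,h)
for n in ('top','scene'):
    im,_=snapshot(n); cv2.imwrite(f'pics/{n}34.png',im)
E
```

```text
jar+cap encl [0.4774 0.2896] r 0.0152 centroid [0.4762 0.2867] ellipse ctr [0.4766 0.2875] px [256.9 214.9] [31.2 39.6]
tin encl [0.5133 0.2841] r 0.0173 centroid [0.5124 0.2838] ellipse ctr [0.5125 0.2838] px [258.4 257.7] [37.9 41.6]
241 196 34 38
jar+cap encl [0.4763 0.2884] r 0.0148 centroid [0.4768 0.2833] ellipse ctr [0.4758 0.2862] px [254.7 214.5] [25.9 34.5]
tin encl [0.5142 0.2836] r 0.0179 centroid [0.5126 0.2841] ellipse ctr [0.5126 0.2842] px [258.7 258.4] [38.4 41.8]
242 196 24 38
```

View pics/wrist33.png

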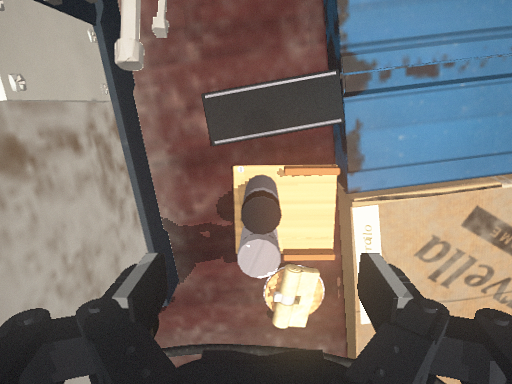

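```bash
python3 - <<'E'
from workcell import *
print(state()['clock'],state()['wrist_force']); print(hand_in())
E
```

```text
39.3 [ 0.13224883  0.02348174 -0.00278544]
the job is handed in; nothing more can be done
None
```

I did the job in the order you asked and handed it in at 39.3 s. The tin and jar went to the mat, the cylinder went onto the cork pad, then both went back to their places.

**Cylinder:** it lies flat on the pad. I lowered it until light contact, about 3 N, before opening the fingers. Depth after release put its centre within about 2 mm of the pad's middle; that figure includes the cam that sticks out, which pulls it to one side.

**Tin and jar:** both stand upright. Compared with the first pictures from nearly the same pose, the tin is back within about 0.4 mm. By eye the jar is about 0.5 mm off in y. My automatic outline of the jar failed, so that number has no second check. I never moved near the tape roll or the marker.

**Problems along the way:**
- **Finger length:** the camera depth put the fingertips about 26 mm behind the TCP, not 17 mm ahead of it as described. So the first jar carry held only the top 2–4 mm of its cap, and the first attempt on the tin closed above the lid. I used the measured geometry from then on.
- **Jar cap pressed:** when I picked the tin up again from the mat, the gripper's linkage pressed on the jar's cap. The highest force I read was 35.7 N, against the 40 N limit. I only read it at the end of each call, so a brief higher peak is possible. Pictures afterwards showed the jar upright and unmoved on the mat.
- **Tin grip shifted:** that contact moved the tin about 4 mm in the fingers. I measured the shift and corrected for it when setting the tin down.

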